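# Charge a tub with mixing balls from the slide-gate hopper

### The arm

A 7-joint arm with a two-finger parallel gripper is mounted at the origin on the work surface. World frame = base frame: x ahead of the robot, y to its left, z up, the work surface at z = 0. Lengths are in m, angles in rad, forces in N, time in s.
With the tool pointing down it reaches from about 0.4 to 0.875 m from the base axis. Payload 19.3 kg.
Tool frame: the origin (TCP) lies between the finger pads; the fingertips stand bot.tcp_to_tips ahead of it and the grasp point (between the pads) lies 3 mm ahead of it (bot.tcp_to_tips is the distance from the TCP to the fingertips, in m); x points along the fingers, y is the direction in which the jaws open and shut, and the axes are right-handed (so a half turn about x gives the same grasp; the last joint's range is limited). The gripper opens to 85 mm and grips with 20 to 120 N. Pads are 22 mm wide; open, the fingers measure 114 mm over their backs; the gripper's body (76 mm by 85 mm) begins 54 mm behind the grasp point. The pads swing forward as they close: fully open they stand 13 mm farther back than shut.
Start: joints at [1.171, 0.521, -0.036, 1.599, 0.021, 1.021, -0.113], TCP at [0.202, -0.591, 0.218] pointing down, gripper open.
Joint ranges: [-2.91, 2.91], [-0.3, 2.13], [-1.5, 1.42], [0.17, 2.43], [-1.26, 4.41], [0.16, 1.93], [-2.52, 2.52]. Speed limits (rad/s): [1.89, 1.89, 2.39, 2.39, 3.01, 3.01, 3.01].

### API

Orientations are given as [roll, pitch, yaw] about the fixed x, y, z axes, in that order (R = Rz(yaw) Ry(pitch) Rx(roll)).
In Python, from workcell import bot, eyes gives the robot as it stands. The module is installed in compiled form; this text tells all that it offers.
- The arm moves only by the tool step_arm, never from a script. Its argument "targets" is a list that holds one entry, the list of rows, each a list of 7 numbers: the shift along the tool's x, y, z in cm, then the turn, a rotation vector about the tool's x, y, z in rad, then the opening, from 0 (shut) to 1 (fully open). A call has 1 to 10 rows; each row is the pose to reach, as a shift and turn from the pose measured when the call began, along the tool's axes at that moment; what a row does not reach only later rows make up. A row lasts 1/10 s, in which the tool goes at most 50 mm and 8.59 degrees, less where a joint would pass 70% of its speed; a pose out of reach is approached as far as the arm can. A call with a gripper value outside its range is refused whole. The fingers move at their own pace and stop on an object; "grip_force" is the grip in N (left out, the last holds). Time passes only in rows, so rows that repeat a pose let the fingers close. It gives the time, the measured TCP pose, the force and the opening at its end, in the units of the state.
- bot.observe(): the state, without advancing time (a new reading comes with each control period).
- eyes.grab_frame(name): name is "scene" or "top" or "wrist"; returns the picture (420x560x3 uint8, red, green, blue); there is no depth.
- eyes.get_calibration(name): a dict with "fx", "fy", "cx", "cy" (pixels), "k1" (the pictures are not rectified: a ray, as slopes to the right and down, at radius r is drawn at 1 + k1 r^2 times it, then the intrinsics apply), "camera_from_world" (4x4, takes a point from world to camera coordinates); the wrist camera has in their place "hand_eye" (4x4, takes a point from camera to tool coordinates, whose origin is the TCP and whose axes are the tool frame's). Camera axes: x right, y down, z forward; pixel columns grow to the right and rows downward; lengths in m; the calibration is good to about 2 mm. A picture is of the moment at which its call begins: read the wrist's pose just before it. get_calibration takes no time and is no camera call.
- bot.job_done(): hands the job in, once; it reports no verdict.
The state is a dict: "clock": time; "qpos": joint angles; "qd": joint speeds; "joint_efforts": joint torques, N m; "position": TCP position; "tool_rot": TCP orientation; "force": force on the tool from outside, world axes, zero at the start; "moment": the same for the moment, N m; "grip_width": finger opening in m.
Only numpy, scipy, OpenCV 4.12 (cv2) and the standard library are available. Lean on these libraries where they do the work, as an engineer would, in place of code of your own. Each camera call takes 0.05 s, during which the arm holds its last target.

### The job

Charge the empty open tub with the six mixing balls in the hopper: push it (it is too wide to grip) under the lip of the hopper's chute until it stands home in the V-shaped locator, then draw the hopper's slide gate out all the way to its end stop so that all six balls run down the chute into the tub. Leave the gate fully open and the tub standing home with the balls in it, and do not disturb the loose things around it.

Things in the scene. Friction and masses are not known exactly. Their poses are not given: they have to be found in the camera images.
- hopper: Fixed stainless bench hopper on four 16 mm legs (centres at x -62 and +40, y +-68 mm). Origin on the bench straight below the middle of the throat, z up. Gate is drawn to its -x; chute leaves below the gate to its -y. Mouth at z 305 spans x -27 to +88, y +-69; front wall x -27 vertical. Gate channels at z 206 span x -84 to +48, y +-62; stop bridge across them at x -79, top z 222.
- chute_lip (a point): Middle of the chute's lip, on its floor, at the hopper's (0, -125, 110) mm; axes as the hopper's. The open chute, 56 mm wide outside, slopes 22 degrees down from under the throat to here; its underside here is at z 107, its side walls reach z 140. It ends 22 mm short of the tub's middle when the tub is home.
- tub_home (a point): On the bench, at the hopper's (0, -147, 0) mm, axes as the hopper's: where the middle of the tub's underside stands when home, touching both plates of the V locator. V plates 3 mm thick, z 10 to 50, 90 degrees apart; the V opens to the hopper's -y, arms end near (+-51, -125). The tub goes home by a push in the hopper's +y direction, and is centred by the V.
- gate (a joint): Slide gate, m drawn out along the hopper's -x: 0 shut (starts at 0 to 0.004), 0.065 at the end stop, where two bolts on the blade meet the stop bridge. Sliding friction about 4 N plus a little damping; stays where it is left. The balls begin to fall when it is about a third open.
- gate_handle (a point): Middle of the bow handle's outer bar; moves with the gate; shut, at the hopper's (-130, 0, 206) mm, axes as the hopper's. Level bow of 10 mm round bar; outer bar 66 mm long along y. Between it and the blade's end: opening 40 mm along x (from 5 to 45 mm from this point, to +x) and 76 mm along y (66 at the bar), for fingers to hook in from above; clear above and below.
- tub: Empty open tub, white plastic with red band, outer diameter 100 mm, 95 high, wall 3.5, floor 5, 0.1 to 0.2 kg; too wide to grip across. Origin at the middle of its underside, z up. Stands on the bench 100 to 160 mm out from home on the hopper's -y side. Friction on the bench about 0.6; pushed below 50 mm height it slides without tipping. Rim passes 12 mm under the chute's lip.
- ball1: White ceramic mixing ball, 20 mm diameter, 25 g, origin at its centre. The six lie on the shut gate in the hopper's throat at the start; they are not to be handled.
- ball2: White ceramic mixing ball, 20 mm diameter, 25 g, origin at its centre. The six lie on the shut gate in the hopper's throat at the start; they are not to be handled.
- ball3: White ceramic mixing ball, 20 mm diameter, 25 g, origin at its centre. The six lie on the shut gate in the hopper's throat at the start; they are not to be handled.
- ball4: White ceramic mixing ball, 20 mm diameter, 25 g, origin at its centre. The six lie on the shut gate in the hopper's throat at the start; they are not to be handled.
- ball5: White ceramic mixing ball, 20 mm diameter, 25 g, origin at its centre. The six lie on the shut gate in the hopper's throat at the start; they are not to be handled.
- ball6: White ceramic mixing ball, 20 mm diameter, 25 g, origin at its centre. The six lie on the shut gate in the hopper's throat at the start; they are not to be handled.
- full_tub: Bystander: filled tub with its lid on, 108 mm diameter at the lid, 105 mm high, 0.75 kg, origin under its middle. Not to be disturbed.
- lid: Bystander: loose tub lid lying flat, 108 mm diameter, 15 mm high, origin under its middle. Not to be disturbed.
- spatula: Bystander: green plastic spatula lying flat along its own x, 220 mm long (from -110 to +110), 26 mm wide, 6 mm high. Not to be disturbed.
- wash_bottle: Bystander: white wash bottle, 68 mm diameter, about 205 mm high with its bent spout, on the left of the bench, origin under its middle. Not to be disturbed.
- tape: Bystander: roll of tape lying flat, 90 mm diameter, 24 mm high, origin under its middle. Not to be disturbed.
Things that resemble listed ones, but are neither listed nor needed, are in the scene too. Leave any green or yellow look-alike of the tub alone.

How it is judged:
On the way, in this order (a step that is already met when the one before it is completed fails the run):
1. the tub stands home in the locator under the chute while the gate is still shut (horizontal distance between tub and tub_home below 0.012 m and value of joint gate below 0.012 m), for 0.2 s.
2. the gate is drawn out to its end stop (value of joint gate above 0.062 m), for 0.2 s.
At the end, for the whole second after the job is handed in: the gate is at its end stop (drawn out more than 62 of 65 mm), the tub stands upright on the bench, at rest, within 15 mm of its home in the locator, and all six balls lie inside it (value of joint gate above 0.062 m and horizontal distance between tub and tub_home below 0.015 m and angle between tub's own z axis and vertical below 0.1 rad and height (world z) of tub below 0.005 m and linear speed of tub below 0.02 m/s and horizontal distance between each of ball1, ball2, ball3, ball4, ball5, ball6 and tub below 0.046 m and z of each of ball1, ball2, ball3, ball4, ball5, ball6 in the frame of tub below 0.08 m); the robot touches nothing.
It fails at once if a bystander (filled tub, lid, spatula, wash bottle, tape) is shoved more than 30 mm or tipped over (distance of any of full_tub, lid, spatula, wash_bottle, tape from where it was at the start of the episode above 0.03 m or angle between any of full_tub, wash_bottle's own z axis and vertical above 0.5 rad).
It also fails if it takes over 58 s, if anything falls off the work surface, if the arm or the gripper's body presses on something with over 40 N, if the wrist force passes 120 N, or if a joint passes its speed limit or range.

## Working session

There is one attempt and no reset: what is moved stays moved. The work goes in short steps, Python scripts to look and compute and a tool call to move; the robot and the scene stay as the last step left them, time stands still between calls to the robot, and variables do not carry over. Pictures are saved under pics/ and viewed, and the job is handed in when it is done.

Besides the shell and the picture viewer there is one more tool, called after "Request:" by a JSON object that holds its "api" and its "payload", one argument or row to a line. step_arm: Moves the arm, as the interface text tells. Its arguments: {"type":"object","properties":{"targets":{"type":"array","items":{"type":"array","items":{"type":"array","items":{"type":"number"}}}},"grip_force":{"type":"number"}},"required":["targets"]}

```bash
mkdir -p pics; python3 - <<'E'
from workcell import bot, eyes
import cv2
s=bot.observe();print(s['clock'],s['position'],s['tool_rot'],s['grip_width'],bot.tcp_to_tips)
for n in ["scene","top","wrist"]:
    im=eyes.grab_frame(n);cv2.imwrite(f"pics/{n}0.png",im[:,:,::-1]);c=eyes.get_calibration(n)
    print(n,{k:(v if not hasattr(v,'shape') else v.round(4).tolist()) for k,v in c.items()})
E
```

```text
0.0 [ 0.20224936 -0.59101422  0.2179535 ] [-1.48790116  1.56972516  1.98347942] 0.0855177934320145 0.022
scene {'fx': 538.9345375179272, 'fy': 538.9345375179272, 'cx': 280.9582824213722, 'cy': 221.33349319367423, 'k1': -0.05347873839313956, 'camera_from_world': [[0.4447, 0.8957, 0.0086, -0.3021], [0.7024, -0.3427, -0.6238, -0.252], [-0.5558, 0.2834, -0.7815, 1.8532], [0.0, 0.0, 0.0, 1.0]]}
top {'fx': 451.2738937508321, 'fy': 451.2738937508321, 'cx': 271.1117114819701, 'cy': 207.8581807328189, 'k1': -0.11427876846584993, 'camera_from_world': [[0.0247, -0.9996, -0.015, 0.0843], [-0.9942, -0.023, -0.1052, 0.5599], [0.1048, 0.0175, -0.9943, 1.2729], [0.0, 0.0, 0.0, 1.0]]}
wrist {'fx': 308.5966545570987, 'fy': 308.5966545570987, 'cx': 278.3399012632241, 'cy': 207.932953435223, 'k1': -0.02045176416617176, 'hand_eye': [[-0.0004, -0.3285, 0.9445, -0.155], [1.0, -0.0005, 0.0003, -0.0004], [0.0004, 0.9445, 0.3285, -0.083], [0.0, 0.0, 0.0, 1.0]]}
```

View pics/scene0.png

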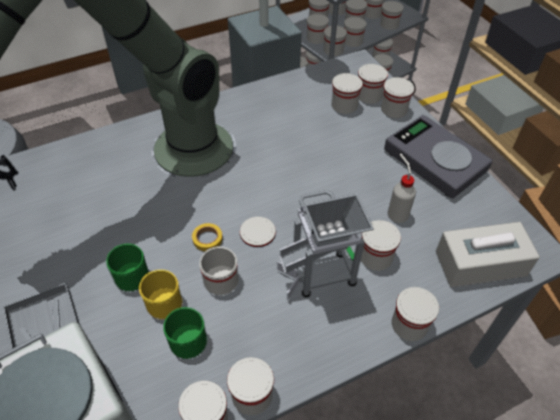

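View pics/top0.png

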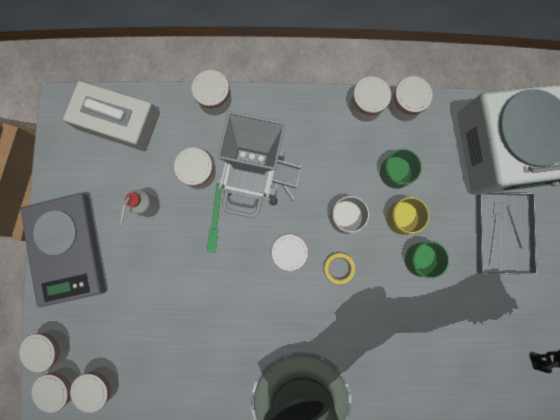

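View pics/wrist0.png

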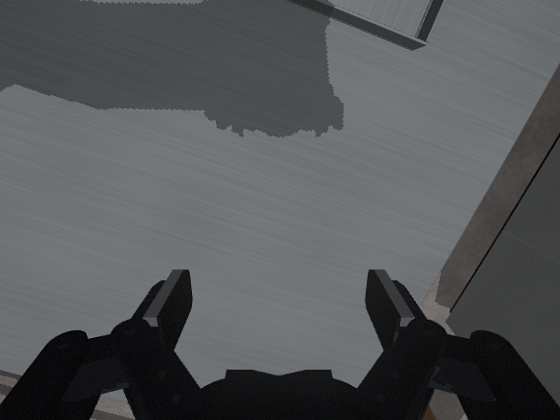

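The empty tub is at top (349,214) and scene (219,268). These could be mistaken for it:
- the green cups, top (400,168) and (427,258)
- the yellow cup, top (409,215)
- the lidded tubs, top (193,167), (210,90), (372,96) and others
- the loose lid, top (290,252)

The hopper is at top (250,145), its handle at (242,205), and its chute points right to (298,175). I'll check close crops.

```bash
python3 - <<'E'
import cv2
a=cv2.imread('pics/top0.png')[100:290,180:390];cv2.imwrite('pics/topc.png',cv2.resize(a,None,fx=3.1,fy=3.1,interpolation=cv2.INTER_CUBIC)[:600])
a=cv2.imread('pics/scene0.png')[180:310,190:390];cv2.imwrite('pics/scenec.png',cv2.resize(a,None,fx=4,fy=4,interpolation=cv2.INTER_CUBIC))
E
```

```text
(no output)
```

View pics/topc.png

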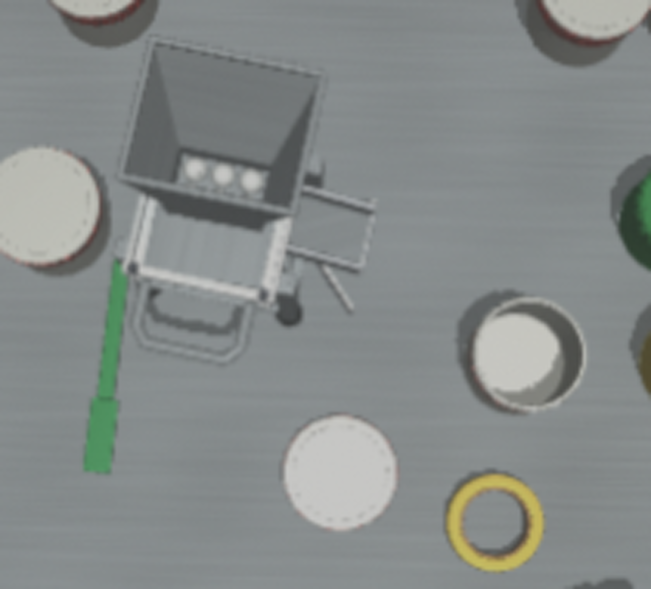

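View pics/scenec.png

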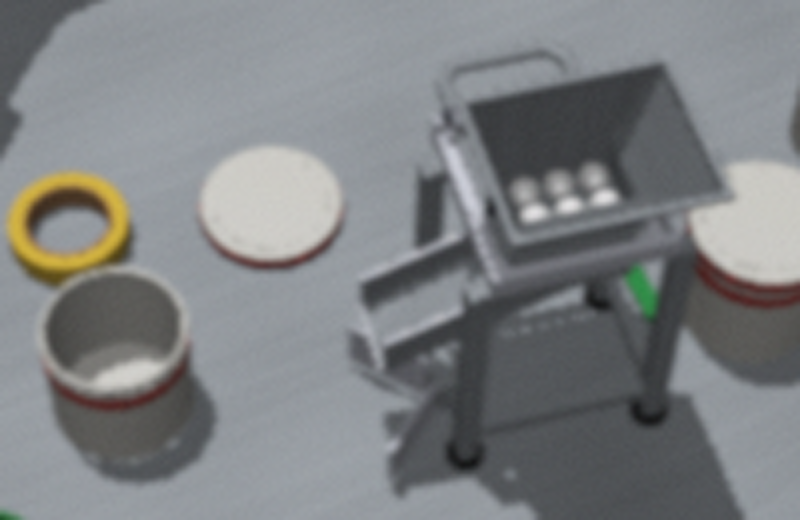

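```bash
cat > h.py <<'E'
import numpy as np,cv2
from workcell import bot,eyes
def ray(c,uv):
    d=cv2.undistortPoints(np.array(uv,float).reshape(-1,1,2),np.array([[c['fx'],0,c['cx']],[0,c['fy'],c['cy']],[0,0,1]]),np.array([c['k1'],0,0,0.])).reshape(-1,2)
    return np.c_[d,np.ones(len(d))]
def cast(c,uv,z,cfw=None):
    T=np.linalg.inv(c['camera_from_world'] if cfw is None else cfw)
    d=ray(c,uv)@T[:3,:3].T;o=T[:3,3]
    return o+d*((np.array(z)-o[2])/d[:,2])[:,None]
def fit(M,W):
    M=np.array(M,float);W=np.array(W,float)
    a=(M[:,0]+1j*M[:,1]);b=W[:,0]+1j*W[:,1]
    r=((a-a.mean()).conj()*(b-b.mean())).sum();yaw=np.angle(r)
    t=b.mean()-np.exp(1j*yaw)*a.mean();res=b-np.exp(1j*yaw)*a-t
    return yaw,np.array([t.real,t.imag]),res
def H(p,yaw,t):
    c,s=np.cos(yaw),np.sin(yaw);p=np.array(p,float);return np.array([c*p[0]-s*p[1]+t[0],s*p[0]+c*p[1]+t[1]])
E
python3 - <<'E'
from h import *
M=[(.088,.069,.305),(.088,-.069,.305),(-.027,-.069,.305),(-.027,.069,.305),(.028,-.125,.14),(-.028,-.125,.14)]
P=np.array([(153,38),(323,75),(298,214),(122,180),(375,203),(360,268)])/3.1+[180,100]
M2=[(-.027,-.069,.305),(-.027,.069,.305),(.088,.069,.305),(.088,-.069,.305)]
P2=np.array([(465,105),(663,65),(732,195),(515,245)])/4+[190,180]
ct=eyes.get_calibration('top');cs=eyes.get_calibration('scene')
Wt=cast(ct,P,[m[2] for m in M]);Ws=cast(cs,P2,[m[2] for m in M2])
for m,w in((M,Wt),(M2,Ws),(M+M2,np.r_[Wt,Ws])):
    y,t,r=fit(m,w);print(np.degrees(y),t.round(4),(r*1000).round(1))
print('handle',H((-.13,0),y,t),'home',H((0,-.147),y,t),'lip',H((0,-.125),y,t))
print('handle img',cast(ct,np.array([(190,354)])/3.1+[180,100],[.206]))
T=[cast(ct,np.array([(528.5,354)])/3.1+[180,100],[.095])[0],cast(cs,np.array([(115,335)])/4+[190,180],[.095])[0]]
print('tub',T)
for w in T:
  d=w[:2]-t;print('tub in hopper',d[0]*np.cos(y)+d[1]*np.sin(y),-d[0]*np.sin(y)+d[1]*np.cos(y))
for n,p,z in(('lid',(340,472),.015),('tape',(495,522),.024),('yellow',((409-180)*3.1,(215-100)*3.1),.095),('full',(45,207),.105),('sp',(118,265),.006),('sp2',(97,470),.006)):
  w=cast(ct,np.array([p])/3.1+[180,100],[z])[0];d=w[:2]-t;print(n,w.round(3),(d[0]*np.cos(y)+d[1]*np.sin(y)).round(3),(-d[0]*np.sin(y)+d[1]*np.cos(y)).round(3))
E
```

```text
-10.185247243514295 [0.6548 0.1466] [-1.7-2.6j -3.8+4.1j  2.7+0.1j  1.4-3.9j  1.6+0.2j -0.3+2.2j]
-10.810045998486206 [0.6579 0.1505] [ 4.8+5.j   3.7-6.6j -5.3-1.3j -3.3+3.j ]
-10.482007716073028 [0.6562 0.1481] [-3.3-3.7j -4.7+2.9j  1.7-1.7j -0.3-5.5j  0.9-1.3j -1. +0.4j  6.2+7.6j
  5.9-4.1j -3.2+0.5j -2.1+4.9j]
handle [0.52832299 0.17176274] home [0.62941033 0.00356539] lip [0.63341272 0.02519826]
handle img [[0.52162544 0.16855718 0.206     ]]
tub [array([ 0.53850343, -0.12151337,  0.095     ]), array([ 0.54591386, -0.1206055 ,  0.095     ])]
tub in hopper -0.0666346763006233 -0.28652985628673855
tub in hopper -0.05951308236300703 -0.2842889752958945
lid [0.431 0.041 0.015] -0.201 -0.146
tape [ 0.388 -0.103  0.024] -0.218 -0.296
yellow [ 0.54  -0.284  0.095] -0.036 -0.446
full [0.659 0.311 0.105] -0.027 0.161
sp [0.623 0.257 0.006] -0.052 0.101
sp2 [0.428 0.27  0.006] -0.247 0.078
```

```bash
cat >> h.py <<'E'
from scipy.spatial.transform import Rotation as Rn
def R0(s): return Rn.from_euler('xyz',s['tool_rot'])
def goal(pos,ang_deg):
    s=bot.observe();R=R0(s);a=np.radians(ang_deg)
    x=np.array([0,0,-1.]);z=np.array([np.cos(a),np.sin(a),0]);y=np.cross(z,x)
    G=Rn.from_matrix(np.c_[x,y,z])
    sh=R.inv().apply(np.array(pos)-s['position'])*100
    rv=(R.inv()*G).as_rotvec()
    print('shift cm',sh.round(2),'rotvec',rv.round(3),np.degrees(np.linalg.norm(rv)).round(1))
def tw(pos,s): pass
E
python3 - <<'E'
from h import *
s=bot.observe();print(R0(s).as_matrix().round(3))
y,t=np.radians(-10.4),np.array([.656,.148])
tub=np.array([.542,-.121]);home=H((0,-.147),y,t)
d=home-tub;L=np.hypot(*d);d/=L;ang=np.degrees(np.arctan2(d[1],d[0]))
print(home,d,L,ang,'above start',tub-d*.06)
p=tub-d*.06
goal([p[0],p[1],.2],ang); 
E
```

```text
[[-0.     0.324 -0.946]
 [ 0.001 -0.946 -0.324]
 [-1.    -0.001  0.   ]]
[0.62946369 0.00341499] [0.57510808 0.81807744] 0.15208217182508538 54.89279863383111 above start [ 0.50749352 -0.17008465]
shift cm [  1.83 -29.94 -42.51] rotvec [2.513e+00 1.000e-03 0.000e+00] 144.0
```

```bash
python3 - <<'E'
from h import *
goal([.507,-.170,.2],-125.1)
E
```

```text
shift cm [  1.83 -29.97 -42.47] rotvec [-0.628 -0.     0.001] 36.0
```

Request:
{"api": "step_arm", "payload": {
  "targets": [
    [[1.8, -30, -42.5, -0.63, 0, 0, 1], [1.8, -30, -42.5, -0.63, 0, 0, 1], [1.8, -30, -42.5, -0.63, 0, 0, 1], [1.8, -30, -42.5, -0.63, 0, 0, 1], [1.8, -30, -42.5, -0.63, 0, 0, 1], [1.8, -30, -42.5, -0.63, 0, 0, 1], [1.8, -30, -42.5, -0.63, 0, 0, 1], [1.8, -30, -42.5, -0.63, 0, 0, 1], [1.8, -30, -42.5, -0.63, 0, 0, 1], [1.8, -30, -42.5, -0.63, 0, 0, 1]]
  ]
}}

```text
clock: 1.15
position: [0.4959, -0.1846, 0.201]
tool_rot: [-2.017, 1.57, 2.084]
force: [1.3, -0.7, -0.7]
grip_width: 0.0856
```

```bash
python3 - <<'E'
from h import *
s=bot.observe();print(s['clock'],s['qpos'].round(2))
goal([.507,-.170,.2],-125.1)
E
```

```text
1.15 [ 0.49  0.41 -0.32  1.86  0.16  0.9  -0.52]
shift cm [ 0.1   0.07 -1.83] rotvec [ 0.001 -0.     0.001] 0.1
```

```bash
python3 - <<'E'
from h import *
s=bot.observe();print(s['position'],s['tool_rot'])
cv2.imwrite('pics/w1.png',eyes.grab_frame('wrist')[:,:,::-1])
a=eyes.grab_frame('top')[:,:,::-1][90:300,180:450];cv2.imwrite('pics/t1.png',cv2.resize(a,None,fx=2.8,fy=2.8))
E
```

```text
[ 0.49590729 -0.18462096  0.20098827] [-2.01696752  1.57008251  2.08418394]
```

View pics/w1.png

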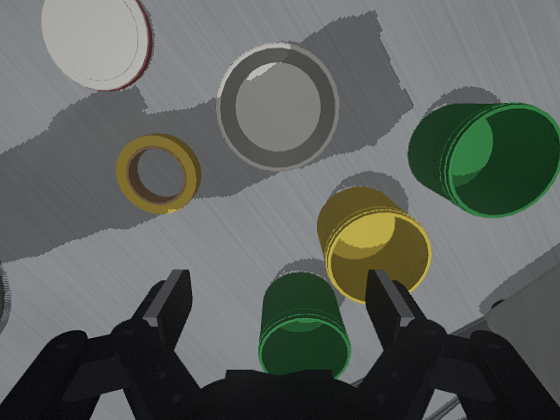

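View pics/t1.png

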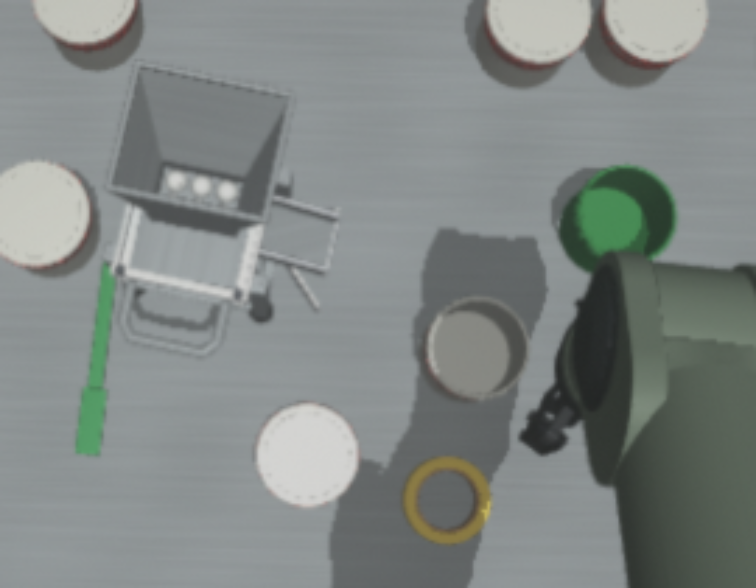

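Wrist view: tub rim centred at (278,106), yellow cup rim at (380,255), green cup rims at (305,348) and (502,160), and tape at (158,173). I'll cast these onto their known heights.

```bash
cat >> h.py <<'E'
def wcfw(s):
    T=np.eye(4);T[:3,:3]=R0(s).as_matrix();T[:3,3]=s['position'];return np.linalg.inv(T@eyes.get_calibration('wrist')['hand_eye'])
def wcast(s,uv,z): return cast(eyes.get_calibration('wrist'),uv,z,wcfw(s))
E
python3 - <<'E'
from h import *
s=bot.observe()
P=wcast(s,[(278,106),(380,255),(305,348),(502,160),(158,173),(217,106),(339,106),(278,42),(278,170)],[.095,.095,.095,.095,.024]+[.095]*4);print(P.round(4))
R=R0(s).as_matrix()
for p in P: print((R.T@(p-s['position'])).round(3))
E
```

```text
[[ 0.5424 -0.113   0.095 ]
 [ 0.5459 -0.2781  0.095 ]
 [ 0.4272 -0.3309  0.095 ]
 [ 0.6762 -0.2576  0.095 ]
 [ 0.3935 -0.0963  0.024 ]
 [ 0.5019 -0.0851  0.095 ]
 [ 0.5829 -0.1408  0.095 ]
 [ 0.5687 -0.0748  0.095 ]
 [ 0.5127 -0.1561  0.095 ]]
[ 0.106 -0.002 -0.08 ]
[0.106 0.095 0.054]
[0.105 0.027 0.165]
[ 0.106  0.191 -0.036]
[ 0.177 -0.134 -0.009]
[ 0.106 -0.051 -0.08 ]
[ 0.106  0.048 -0.08 ]
[ 0.106 -0.002 -0.126]
[ 0.106 -0.002 -0.027]
```

Request:
{"api": "step_arm", "payload": {
  "targets": [
    [[0, -0.1, -2, 0, 0, 0, 1], [5, -0.1, -2, 0, 0, 0, 1], [9, -0.1, -2, 0, 0, 0, 1], [12, -0.1, -2, 0, 0, 0, 1], [14, -0.1, -2, 0, 0, 0, 1], [14.6, -0.1, -2, 0, 0, 0, 1], [14.6, -0.1, -2, 0, 0, 0, 1], [14.6, -0.1, -2, 0, 0, 0, 1]]
  ]
}}

```text
clock: 2.05
position: [0.5097, -0.1625, 0.0559]
tool_rot: [3.103, 1.567, 0.93]
force: [-0.4, 0.3, -0.0]
grip_width: 0.0851
```

```bash
python3 - <<'E'
from h import *
s=bot.observe();print(s['position'],s['tool_rot'],s['qpos'].round(2))
cv2.imwrite('pics/w2.png',eyes.grab_frame('wrist')[:,:,::-1])
cv2.imwrite('pics/s2.png',cv2.resize(eyes.grab_frame('scene')[:,:,::-1][150:350,80:380],None,fx=2.6,fy=2.6))
E
```

```text
[ 0.50967545 -0.16254149  0.05589686] [3.1031163  1.56709943 0.92954996] [ 0.4   0.63 -0.27  1.95  0.27  0.6  -0.65]
```

View pics/w2.png

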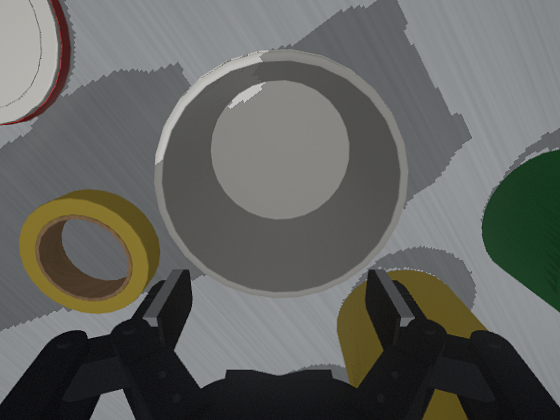

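View pics/s2.png

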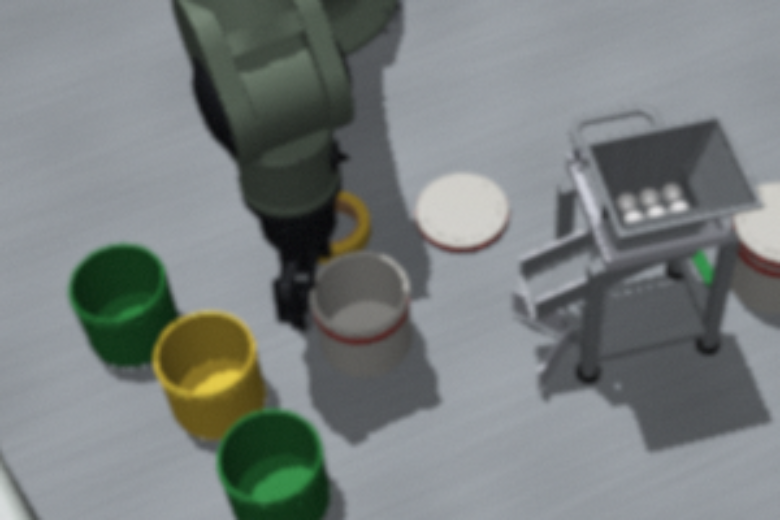

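```bash
python3 - <<'E'
from h import *
s=bot.observe();R=R0(s).as_matrix()
P=wcast(s,[(281,174),(154,174),(408,174),(281,49),(281,298)],[.095]*5)
for p in P: print(p.round(4),(R.T@(p-s['position'])).round(4))
E
```

```text
[ 0.5417 -0.1156  0.095 ] [-0.0387 -0.0003 -0.057 ]
[ 0.5014 -0.0878  0.095 ] [-0.0388 -0.0493 -0.057 ]
[ 0.5821 -0.1434  0.095 ] [-0.0387  0.0487 -0.057 ]
[ 0.5662 -0.0798  0.095 ] [-0.0386 -0.0004 -0.1004]
[ 0.51   -0.1619  0.095 ] [-0.0389 -0.0002 -0.0008]
```

Request:
{"api": "step_arm", "payload": {
  "targets": [
    [[0, 0, -1.5, 0, 0, 0, 1], [0, 0, -2.7, 0, 0, 0, 1], [0, 0.1, -3.9, 0, 0, 0, 1], [0, 0.1, -5.1, 0, 0, 0, 1], [0, 0.1, -6.3, 0, 0, 0, 1], [0, 0.2, -7.5, 0, 0, 0, 1], [0, 0.2, -8.7, 0, 0, 0, 1], [0, 0.2, -9.9, 0, 0, 0, 1], [0, 0.3, -11.1, 0, 0, 0, 1], [0, 0.3, -11.5, 0, 0, 0, 1]]
  ]
}}

```text
clock: 3.15
position: [0.5783, -0.0681, 0.0565]
tool_rot: [2.978, 1.566, 0.806]
force: [-0.7, -2.1, 0.9]
grip_width: 0.0851
```

```bash
python3 - <<'E'
from h import *
s=bot.observe();print(s['clock'],s['position'],s['tool_rot'],s['qpos'].round(2))
cv2.imwrite('pics/w3.png',eyes.grab_frame('wrist')[:,:,::-1])
cv2.imwrite('pics/t3.png',cv2.resize(eyes.grab_frame('top')[:,:,::-1][100:280,190:390],None,fx=3.3,fy=3.3))
cv2.imwrite('pics/s3.png',cv2.resize(eyes.grab_frame('scene')[:,:,::-1][150:350,130:390],None,fx=2.8,fy=2.8))
E
```

```text
3.15 [ 0.57834587 -0.06806052  0.05650348] [2.97816336 1.56617131 0.80574609] [ 0.2   0.68 -0.26  1.83  0.26  0.67 -0.81]
```

View pics/w3.png

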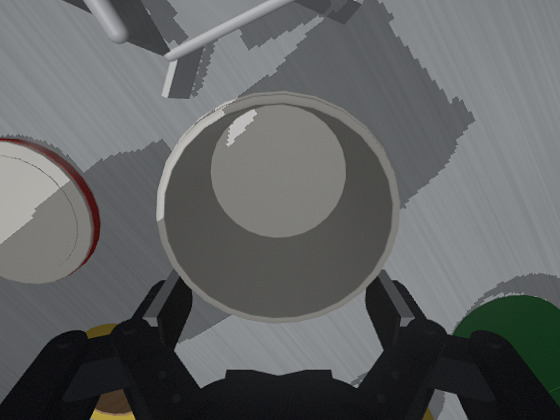

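View pics/t3.png

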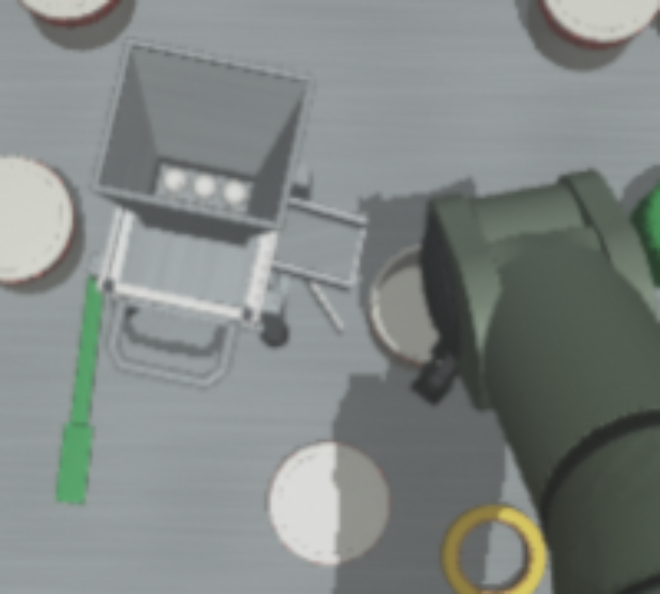

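View pics/s3.png

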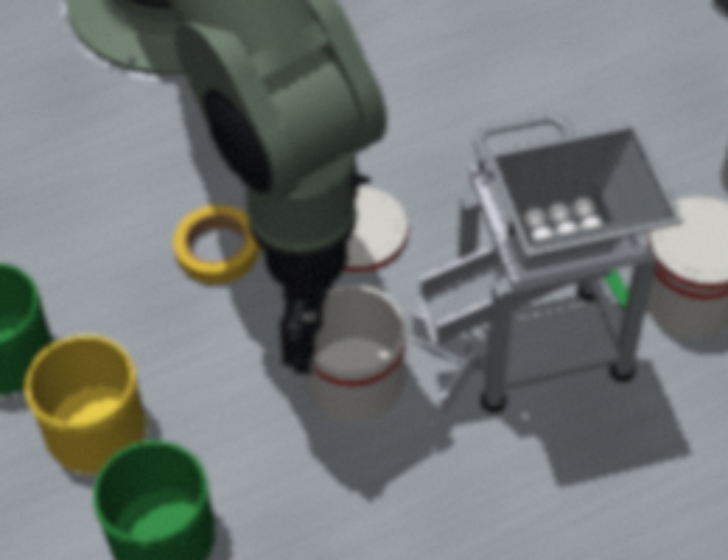

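```bash
python3 - <<'E'
from h import *
s=bot.observe();R=R0(s).as_matrix()
a=cv2.imread('pics/w3.png')[0:130,60:400];cv2.imwrite('pics/w3c.png',cv2.resize(a,None,fx=2.3,fy=2.3,interpolation=cv2.INTER_CUBIC))
P=wcast(s,[(278,207),(157,207),(400,207),(278,92),(278,323)],[.095]*5)
for p in P: print(p.round(4),(R.T@(p-s['position'])).round(4))
E
```

```text
[ 0.6007 -0.033   0.095 ] [-0.0384 -0.0015 -0.0434]
[ 0.5608 -0.0055  0.095 ] [-0.0385 -0.05   -0.0435]
[ 0.641  -0.0607  0.095 ] [-0.0384  0.0474 -0.0434]
[0.6252 0.0026 0.095 ] [-0.0383 -0.0015 -0.0866]
[ 0.5687 -0.0794  0.095 ] [-0.0386 -0.0015  0.013 ]
```

View pics/w3c.png

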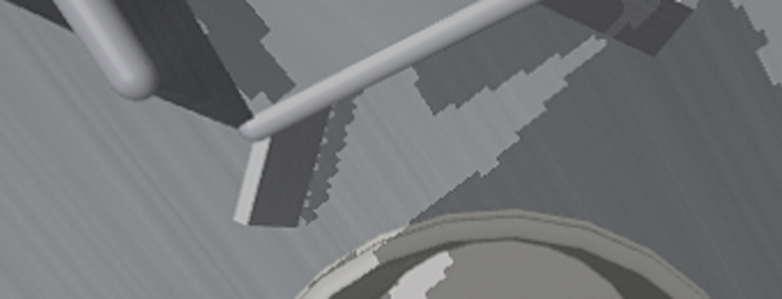

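```bash
python3 - <<'E'
from h import *
s=bot.observe()
P=wcast(s,[(168.7,57.4),(121,37),(166,97)],[.109,.138,.01]);
y,t=np.radians(-10.4),np.array([.656,.148])
print(P.round(4), [H(h,y,t).round(4) for h in((-.028,-.125),(-.028,-.125),(-.051,-.125))],'home',H((0,-.147),y,t))
for h,p in zip([(-.027,-.125),(-.027,-.125),(-.052,-.125)],P): print('home est',(p[:2]+H((0,-.147),y,t)-H(h,y,t)).round(4))
E
```

```text
[[0.6033 0.0293 0.109 ]
 [0.6031 0.0299 0.138 ]
 [0.568  0.0416 0.01  ]] [array([0.6059, 0.0301]), array([0.6059, 0.0301]), array([0.5833, 0.0343])] home [0.62946369 0.00341499]
home est [0.6259 0.0027]
home est [0.6257 0.0034]
home est [0.6152 0.0106]
```

```bash
python3 - <<'E'
from h import *
s=bot.observe()
P=wcast(s,[(166,97)],[.05]);print(P)
y,t=np.radians(-10.4),np.array([.653,.148])
for home in ([.627,.003],): goal([home[0]-.0435*np.cos(np.radians(54)),home[1]-.0435*np.sin(np.radians(54)),.055],-126)
# tub rel home in hopper axes
d=np.array([.6007,-.033])-[.627,.003];c,q=np.cos(y),np.sin(y);print(d@[c,q],d@[-q,c])
E
```

```text
[[0.57895769 0.03333918 0.05      ]]
shift cm [ 0.16 -0.14 -4.43] rotvec [ 0.026 -0.004 -0.001] 1.5
-0.01936924045337188 -0.04015622646937162
```

Request:
{"api": "step_arm", "payload": {
  "targets": [
    [[0.1, -0.1, -1, 0, 0, 0, 1], [0.1, -0.1, -2, 0, 0, 0, 1], [0.1, -0.1, -2.8, 0, 0, 0, 1], [0.1, -0.1, -3.5, 0, 0, 0, 1], [0.1, -0.1, -3.9, 0, 0, 0, 1], [0.1, -0.1, -3.9, 0, 0, 0, 1]]
  ]
}}

```text
clock: 3.9
position: [0.599, -0.036, 0.0555]
tool_rot: [3.007, 1.567, 0.834]
force: [-0.6, 0.3, 0.1]
grip_width: 0.0852
```

```bash
python3 - <<'E'
from h import *
s=bot.observe();print(s['clock'],s['position'],s['force'])
im=eyes.grab_frame('wrist')[:,:,::-1]
cv2.imwrite('pics/w4.png',im)
E
```

```text
3.9 [ 0.59902474 -0.03601467  0.05550806] [-0.56438706  0.30511418  0.10953834]
```

View pics/w4.png

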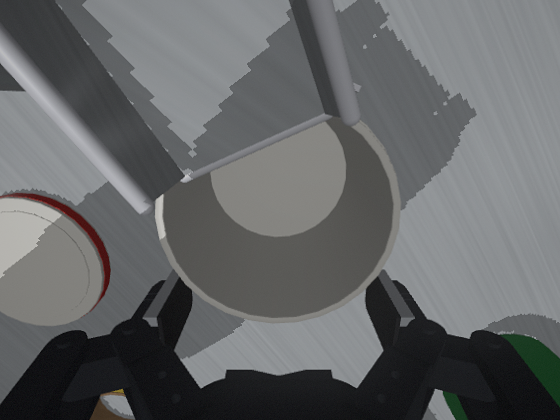

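Request:
{"api": "step_arm", "payload": {
  "targets": [
    [[0, 0, -0.3, 0, 0, 0, 1], [0, 0, -0.5, 0, 0, 0, 1], [0, 0, -0.7, 0, 0, 0, 1], [0, 0, -0.8, 0, 0, 0, 1]]
  ]
}}

```text
clock: 4.35
position: [0.6034, -0.0299, 0.0555]
tool_rot: [2.987, 1.567, 0.814]
force: [-0.8, -2.1, 0.8]
grip_width: 0.0852
```

```bash
python3 - <<'E'
from h import *
s=bot.observe();print(s['clock'],s['position'],s['force'])
im=eyes.grab_frame('wrist')[:,:,::-1]
cv2.imwrite('pics/w5.png',im)
E
```

```text
4.35 [ 0.60342291 -0.02986098  0.05554624] [-0.76953836 -2.09266723  0.84730778]
```

View pics/w5.png

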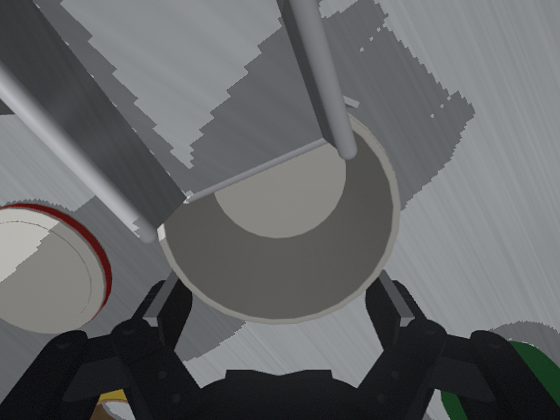

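```bash
python3 - <<'E'
from h import *
s=bot.observe()
P=wcast(s,[(186,199),(328,141)],[.11,.11]);print(P)
m=P.mean(0)[:2];v=P[1]-P[0];a=np.arctan2(v[1],v[0]);print('yaw',np.degrees(a),np.hypot(*v[:2]))
home=m-.022*np.array([-np.sin(a),np.cos(a)]);
R=R0(s).as_matrix();tub=(s['position']+R@[0,-.0015,-.0434])[:2]
d=tub-home;y=np.radians(-10.4)
print(home,tub,d@[np.cos(y),np.sin(y)],d@[-np.sin(y),np.cos(y)])
E
```

```text
[[0.60540577 0.03150014 0.11      ]
 [0.65575161 0.02059735 0.11      ]]
yaw -12.21917816204112 0.0515128671573353
[0.62592235 0.00454715] [0.62675734 0.00686288] 0.0004032425497498193 0.0024284195059979816
```

Request:
{"api": "step_arm", "payload": {
  "targets": [
    [[0, 0, -0.2, 0, 0, 0, 1], [0, 0, -0.4, 0, 0, 0, 1], [0, 0, -0.5, 0, 0, 0, 1], [0, 0, -0.5, 0, 0, 0, 1]]
  ]
}}

```text
clock: 4.8
position: [0.6063, -0.0258, 0.0556]
tool_rot: [2.941, 1.567, 0.768]
force: [-0.8, -1.6, 2.6]
grip_width: 0.0855
```

```bash
python3 - <<'E'
from h import *
s=bot.observe();print(s['clock'],s['position'],s['force'])
im=eyes.grab_frame('wrist')[:,:,::-1]
cv2.imwrite('pics/w6.png',im)
cv2.imwrite('pics/s6.png',cv2.resize(eyes.grab_frame('scene')[:,:,::-1][180:320,190:380],None,fx=4,fy=4,interpolation=cv2.INTER_CUBIC))
E
```

```text
4.8 [ 0.60630421 -0.02580208  0.05562541] [-0.77095929 -1.62132311  2.61105378]
```

View pics/w6.png

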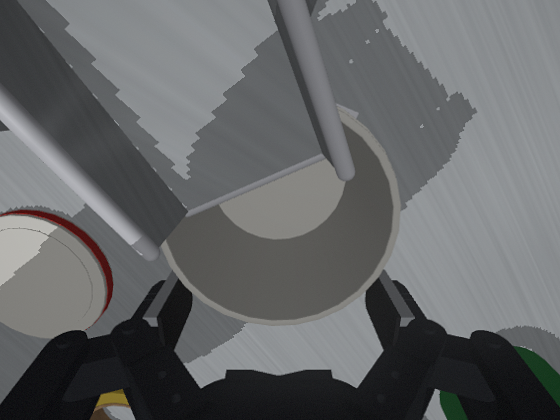

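View pics/s6.png

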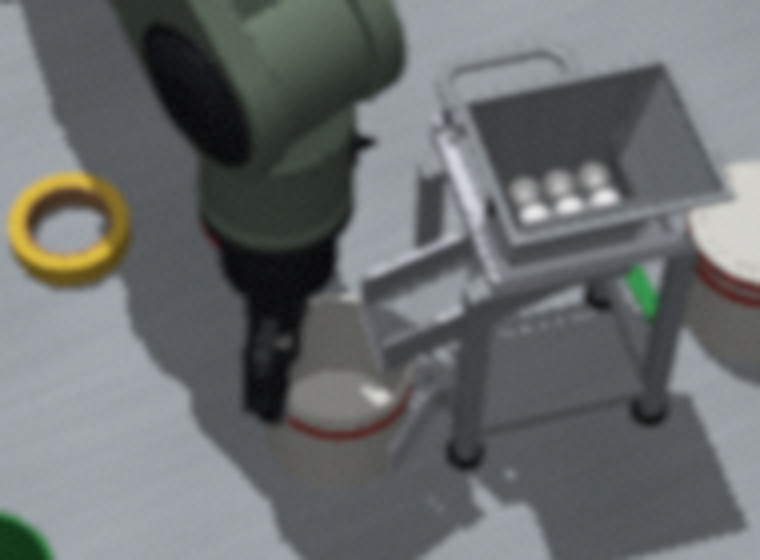

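```bash
python3 - <<'E'
from h import *
s=bot.observe()
im=cv2.imread('pics/w6.png');cv2.imwrite('pics/w6c.png',cv2.resize(im[90:340,130:420],None,fx=2.4,fy=2.4,interpolation=cv2.INTER_CUBIC))
E
```

View pics/w6c.png

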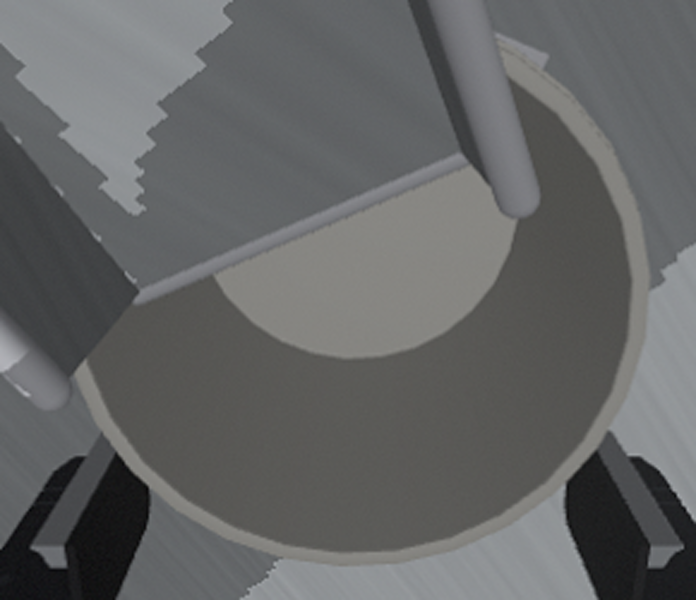

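```bash
python3 - <<'E'
from h import *
s=bot.observe()
f=lambda a:np.array(a)/2.4+[130,90]
c=wcast(s,f([(75,372),(125,455),(205,525),(355,565),(480,540),(575,467),(640,350),(645,240),(600,130),(540,70)]),[.095]*10)[:,:2]
A=np.c_[2*c,np.ones(len(c))];x=np.linalg.lstsq(A,(c**2).sum(1),rcond=None)[0];tub=x[:2]
print('tub',tub,'r',np.sqrt(x[2]+tub@tub))
P=wcast(s,f([(136,298),(462,158),(545,60),(55,400),(522,205)]),[.11,.11,.05,.138,.138])[:,:2];print(P)
y=np.radians(-10.4)
rot=lambda d:np.array([d@[np.cos(y),np.sin(y)],d@[-np.sin(y),np.cos(y)]])*1000
for p in P: print('rel tub, hopper axes',rot(p-tub).round(1))
E
```

```text
tub [0.62547007 0.00477015] r 0.049430913908392306
[[0.6048346  0.03108098]
 [0.65459508 0.02150048]
 [0.68125215 0.01602362]
 [0.60276582 0.03038866]
 [0.65637698 0.02015539]]
rel tub, hopper axes [-25.   22.2]
rel tub, hopper axes [25.6 21.7]
rel tub, hopper axes [52.8 21.1]
rel tub, hopper axes [-27.   21.1]
rel tub, hopper axes [27.6 20.7]
```

Request:
{"api": "step_arm", "payload": {
  "targets": [
    [[0, 0, 0.6, 0, 0, 0, 1], [0, 0, 2, 0, 0, 0, 1], [0, 0, 4.5, 0, 0, 0, 1], [0, 0, 6, 0, 0, 0, 1], [-2, 0, 7, 0, 0, 0, 1], [-7, 0, 7, 0, 0, 0, 1], [-12, 0, 7, 0, 0, 0, 1], [-17, 0, 7, 0, 0, 0, 1], [-22, 0, 7, 0, 0, 0, 1], [-27, 0, 7, 0, 0, 0, 1]]
  ]
}}

```text
clock: 5.9
position: [0.565, -0.0848, 0.3276]
tool_rot: [2.9, 1.567, 0.726]
force: [1.3, 0.1, 0.3]
grip_width: 0.0854
```

```bash
python3 - <<'E'
from h import *
s=bot.observe();print(s['clock'],s['position'],s['qpos'].round(2))
cv2.imwrite('pics/w7.png',eyes.grab_frame('wrist')[:,:,::-1])
cv2.imwrite('pics/s7.png',cv2.resize(eyes.grab_frame('scene')[:,:,::-1][170:320,190:390],None,fx=4,fy=4,interpolation=cv2.INTER_CUBIC))
E
```

```text
5.9 [ 0.5650305  -0.08480754  0.32758525] [ 0.29  0.35 -0.33  1.59  0.12  1.22 -0.67]
```

View pics/w7.png

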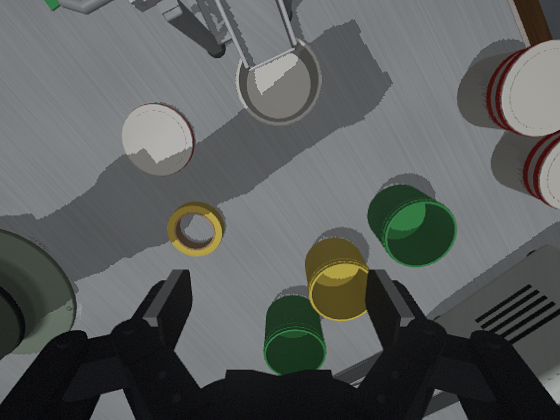

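View pics/s7.png

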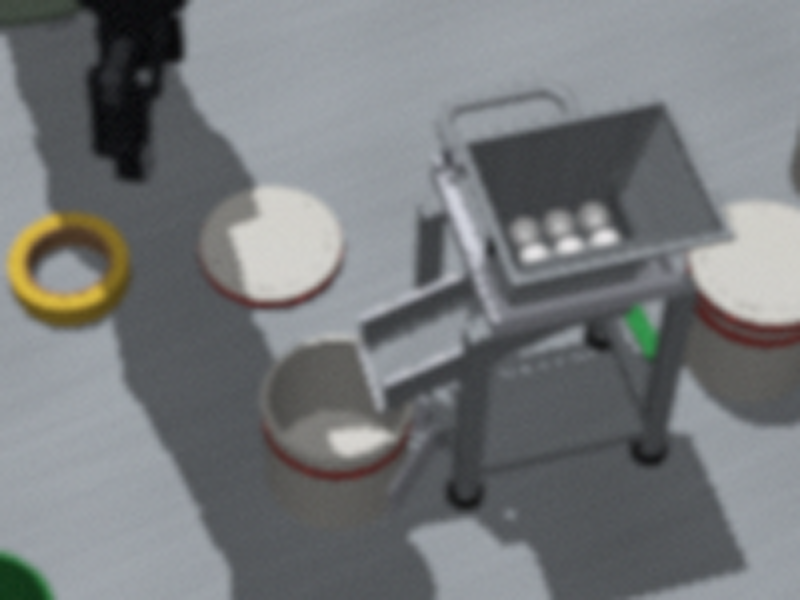

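```bash
python3 - <<'E'
from h import *
y,t=np.radians(-10.4),np.array([.653,.148])
p=H((-.150,0),y,t);print(p)
goal([p[0],p[1],.33],-10.4)
E
```

```text
[0.50546428 0.17507787]
shift cm [  0.15 -19.86 -17.88] rotvec [-1.992  0.004 -0.014] 114.2
```

Request:
{"api": "step_arm", "payload": {
  "targets": [
    [[0, -7, -6, -0.14, 0, 0, 0], [0, -13, -12, -0.28, 0, 0, 0], [0, -19.9, -17.9, -0.42, 0, 0, 0], [0, -19.9, -17.9, -0.56, 0, 0, 0], [0, -19.9, -17.9, -0.7, 0, 0, 0], [0, -19.9, -17.9, -0.84, 0, 0, 0], [0, -19.9, -17.9, -0.98, 0, 0, 0], [0, -19.9, -17.9, -1.12, 0, 0, 0], [0, -19.9, -17.9, -1.26, 0, 0, 0], [0, -19.9, -17.9, -1.4, 0, 0, 0]]
  ]
}}

```text
clock: 7.0
position: [0.5052, 0.1749, 0.3313]
tool_rot: [0.884, 1.559, 0.116]
force: [0.7, -0.1, -0.2]
grip_width: -0.0002
```

```bash
python3 - <<'E'
from h import *
s=bot.observe();print(s['qpos'].round(2),s['position'])
goal([.5055,.175,.33],-10.4)
E
```

```text
[ 0.1   0.33 -0.71  1.67  0.23  1.22  0.14] [0.50515443 0.17490292 0.33132195]
shift cm [0.13 0.03 0.02] rotvec [-0.587  0.01  -0.007] 33.6
```

Request:
{"api": "step_arm", "payload": {
  "targets": [
    [[0, 0, 0, -0.15, 0, 0, 0], [0, 0, 0, -0.3, 0, 0, 0], [0, 0, 0, -0.45, 0, 0, 0], [0, 0, 0, -0.59, 0.01, -0.01, 0], [0, 0, 0, -0.59, 0.01, -0.01, 0]]
  ]
}}

```text
clock: 7.5
position: [0.5052, 0.1742, 0.331]
tool_rot: [-1.926, 1.567, -2.103]
force: [0.6, -0.1, -1.0]
grip_width: 0.0001
```

```bash
python3 - <<'E'
from h import *
s=bot.observe();print(s['clock'],s['position'],s['tool_rot'],s['qpos'].round(2),R0(s).as_matrix().round(3))
cv2.imwrite('pics/w8.png',eyes.grab_frame('wrist')[:,:,::-1])
E
```

```text
7.5 [0.5052424  0.17420207 0.33100532] [-1.92622161  1.5674956  -2.10264362] [ 0.18  0.36 -0.83  1.66  0.28  1.25  0.69] [[-0.002  0.176  0.984]
 [-0.003  0.984 -0.176]
 [-1.    -0.003 -0.001]]
```

View pics/w8.png

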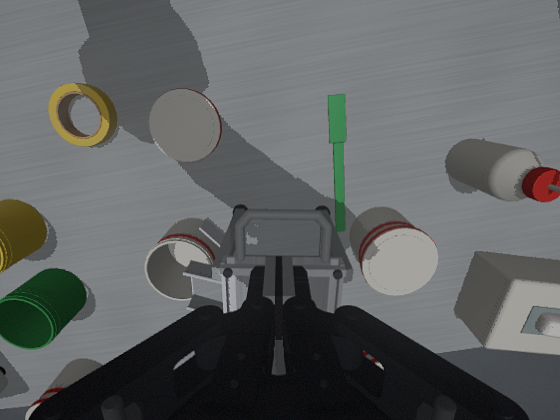

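```bash
python3 - <<'E'
from h import *
s=bot.observe();R=R0(s).as_matrix()
im=cv2.imread('pics/w8.png');cv2.imwrite('pics/w8c.png',cv2.resize(im[190:320,190:380],None,fx=4,fy=4,interpolation=cv2.INTER_CUBIC))
for u in [(243,213),(323,213),(283.5,213),(283.5,257)]:
  p=wcast(s,[u],[.206])[0];print(u,p.round(4),(R.T@(p-s['position'])).round(4))
E
```

```text
(243, 213) [0.5145 0.1368 0.206 ] [ 0.1251 -0.0348  0.016 ]
(323, 213) [0.5285 0.2129 0.206 ] [0.1249 0.0425 0.016 ]
(283.5, 213) [0.5216 0.1753 0.206 ] [0.125  0.0043 0.016 ]
(283.5, 257) [0.5685 0.167  0.206 ] [0.125  0.0046 0.0636]
```

View pics/w8c.png

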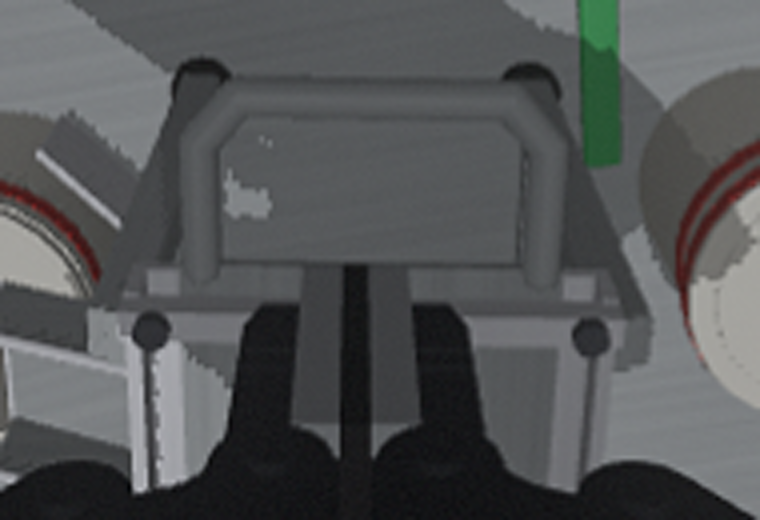

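Request:
{"api": "step_arm", "payload": {
  "targets": [
    [[0, 0.4, 4.2, 0, 0, 0, 0], [0, 0.4, 4.2, 0, 0, 0, 0], [3, 0.4, 4.2, 0, 0, 0, 0], [6, 0.4, 4.2, 0, 0, 0, 0], [8, 0.4, 4.2, 0, 0, 0, 0], [8, 0.4, 4.2, 0, 0, 0, 0]]
  ]
}}

```text
clock: 8.15
position: [0.546, 0.1696, 0.2488]
tool_rot: [-2.253, 1.565, -2.439]
force: [0.4, 0.1, 0.6]
grip_width: 0.0
```

```bash
python3 - <<'E'
from h import *
s=bot.observe();print(s['clock'],s['position'],s['force'])
im=eyes.grab_frame('wrist')[:,:,::-1];cv2.imwrite('pics/w9.png',im)
R=R0(s).as_matrix()
E
```

```text
8.15 [0.54603985 0.16959547 0.24875476] [0.37241712 0.12032583 0.59530114]
```

View pics/w9.png

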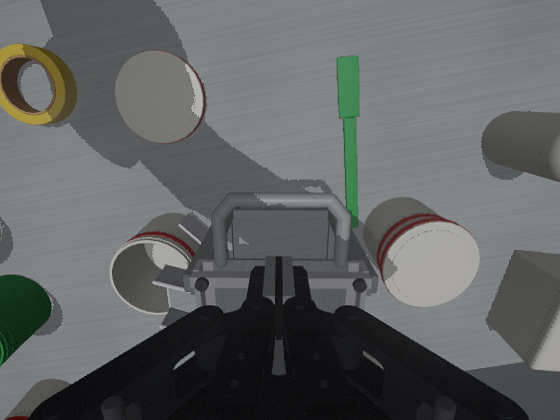

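```bash
python3 - <<'E'
from h import *
s=bot.observe();R=R0(s).as_matrix()
for u in [(282,201),(282,261)]:
  p=wcast(s,[u],[.206])[0];print(u,p.round(4),(R.T@(p-s['position'])).round(4))
E
```

```text
(282, 201) [0.5253 0.1759 0.206 ] [ 0.0446  0.0019 -0.0221]
(282, 261) [0.5704 0.1676 0.206 ] [0.0445 0.0021 0.0238]
```

Request:
{"api": "step_arm", "payload": {
  "targets": [
    [[0.5, 0.2, 0.3, 0, 0, 0, 0], [1.5, 0.2, 0.3, 0, 0, 0, 0], [2.5, 0.2, 0.3, 0, 0, 0, 0], [3.5, 0.2, 0.3, 0, 0, 0, 0], [3.7, 0.2, 0.3, 0, 0, 0, 0], [3.7, 0.2, 0.3, 0, 0, 0, 0]]
  ]
}}

```text
clock: 8.8
position: [0.5498, 0.1714, 0.2132]
tool_rot: [-2.184, 1.566, -2.369]
force: [0.2, 0.8, 0.0]
grip_width: -0.0004
```

```bash
python3 - <<'E'
from h import *
s=bot.observe();print(s['clock'],s['position'],s['force'],R0(s).as_matrix().round(3))
im=eyes.grab_frame('wrist')[:,:,::-1];cv2.imwrite('pics/w10.png',im)
cv2.imwrite('pics/s10.png',cv2.resize(eyes.grab_frame('scene')[:,:,::-1][120:320,190:390],None,fx=3,fy=3,interpolation=cv2.INTER_CUBIC))
E
```

```text
8.8 [0.54976418 0.17140875 0.21317813] [0.24135928 0.75707455 0.04256049] [[-0.003  0.184  0.983]
 [-0.003  0.983 -0.184]
 [-1.    -0.004 -0.003]]
```

View pics/w10.png

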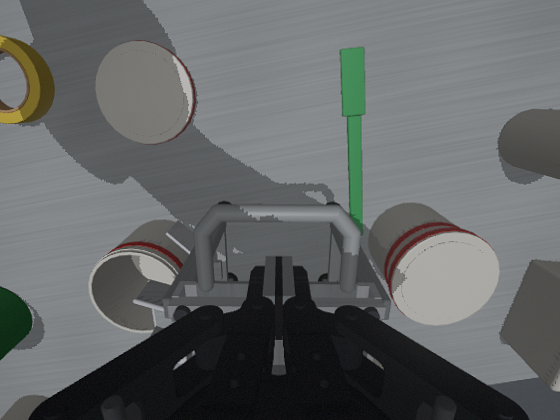

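View pics/s10.png

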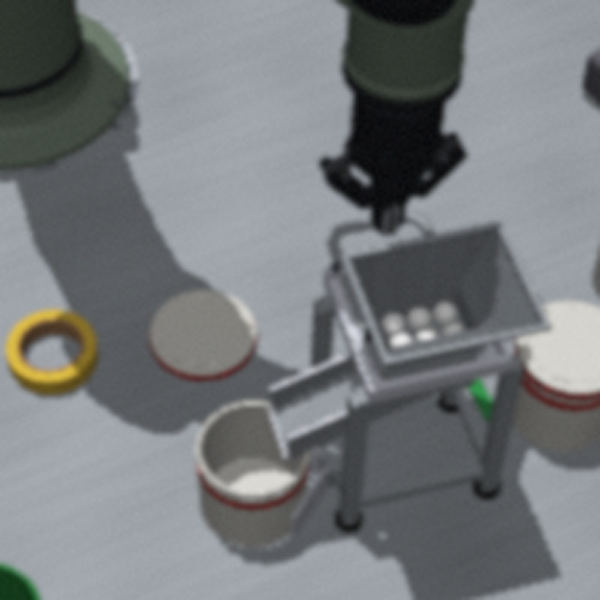

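Request:
{"api": "step_arm", "payload": {
  "targets": [
    [[0.4, 0, -0.5, 0, 0, 0, 0], [0.4, 0, -1.2, 0, 0, 0, 0], [0.4, 0, -2, 0, 0, 0, 0], [0.4, 0, -2.8, 0, 0, 0, 0], [0.4, 0, -3.6, 0, 0, 0, 0], [0.4, 0, -4.4, 0, 0, 0, 0], [0.4, 0, -5.2, 0, 0, 0, 0], [0.4, 0, -6, 0, 0, 0, 0], [0.4, 0, -6.6, 0, 0, 0, 0], [0.4, 0, -7, 0, 0, 0, 0]]
  ]
}}

```text
clock: 9.9
position: [0.4807, 0.1845, 0.21]
tool_rot: [-2.012, 1.567, -2.197]
force: [0.7, 0.3, 0.5]
grip_width: -0.0001
```

```bash
python3 - <<'E'
from h import *
s=bot.observe();print(s['clock'],s['position'],s['force'],R0(s).as_matrix().round(3)[:,2])
im=eyes.grab_frame('wrist')[:,:,::-1];cv2.imwrite('pics/w11.png',im)
cv2.imwrite('pics/s11.png',cv2.resize(eyes.grab_frame('scene')[:,:,::-1][120:320,190:390],None,fx=3,fy=3,interpolation=cv2.INTER_CUBIC))
E
```

```text
9.9 [0.48074007 0.18452488 0.21003878] [0.73887288 0.2747342  0.46102311] [ 0.983 -0.184 -0.002]
```

View pics/w11.png

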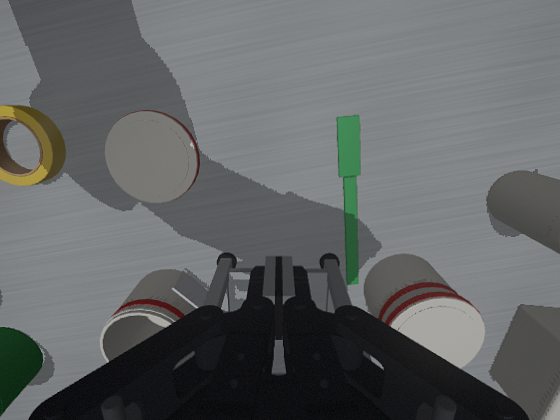

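View pics/s11.png

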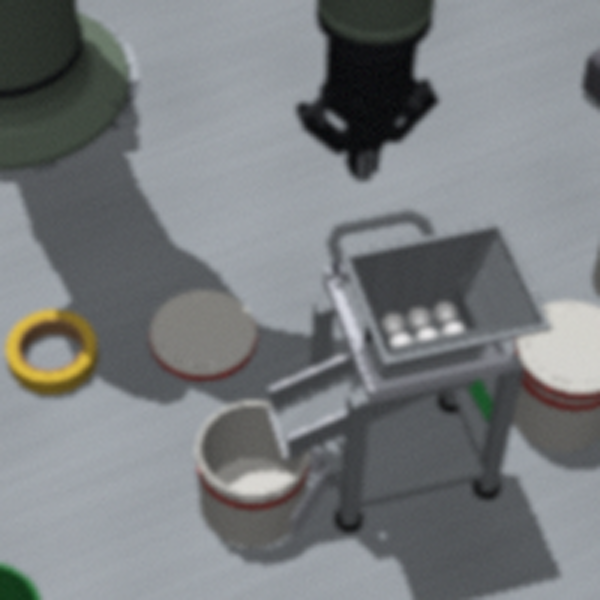

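The hook missed. The fingers passed over the bar, and the gate is still shut. I'll triangulate the bar's height from the wrist views, and find where the fingertips really are.

```bash
python3 - <<'E'
from h import *
c=eyes.get_calibration('wrist')
V=[([0.5052424,0.17420207,0.33100532],[-1.92622161,1.5674956,-2.10264362],(282.7,214.5)),
([0.54603985,0.16959547,0.24875476],[-2.253,1.565,-2.439],(282,201)),
([0.54976418,0.17140875,0.21317813],[-2.184,1.566,-2.369],(282,213))]
A=[];b=[]
for p,r,u in V:
    T=np.linalg.inv(wcfw(dict(position=np.array(p),tool_rot=r)));d=T[:3,:3]@ray(c,[u])[0];d/=np.linalg.norm(d)
    Q=np.eye(3)-np.outer(d,d);A.append(Q);b.append(Q@T[:3,3])
print(np.linalg.lstsq(np.vstack(A),np.hstack(b),rcond=None)[0])
# where do tool points project
Ti=np.linalg.inv(c['hand_eye'])
for x in (-.01,0,.01,.022):
  for z in(-.011,.011):
    q=Ti@[x,0,z,1];print(x,z,q[0]/q[2]*c['fx']+c['cx'],q[1]/q[2]*c['fy']+c['cy'])
im=cv2.imread('pics/w11.png');cv2.imwrite('pics/w11c.png',cv2.resize(im[230:380,190:380],None,fx=4,fy=4,interpolation=cv2.INTER_CUBIC))
E
```

```text
[0.53171767 0.17454233 0.18203231]
-0.01 -0.011 279.4113488071799 253.08362788071292
-0.01 0.011 279.3819077169756 289.1116151049763
0 -0.011 279.36284252980624 244.67997494384062
0 0.011 279.3369220636479 279.1402627728538
0.01 -0.011 279.3194093623154 237.15523205889735
0.01 0.011 279.29646059201286 270.17172370085945
0.022 -0.011 279.2729316489443 229.10302534219173
0.022 0.011 279.2529724831286 260.53231149129437
```

View pics/w11c.png

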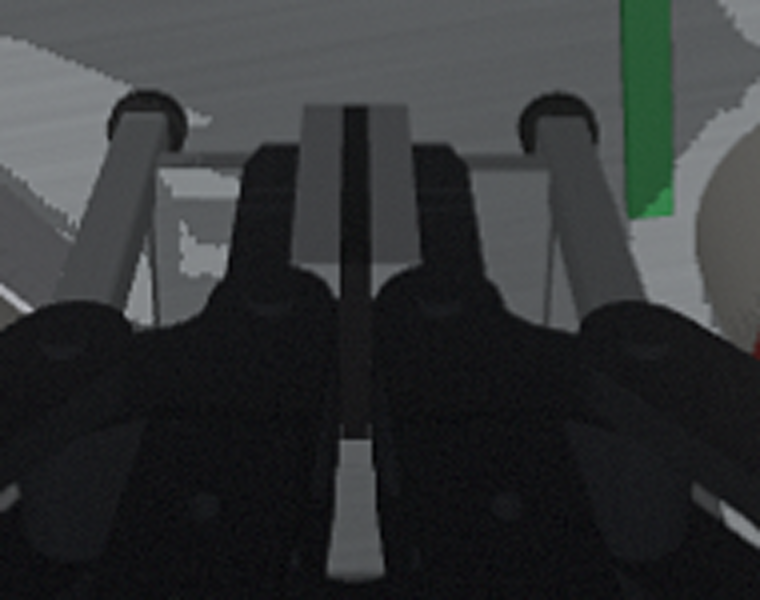

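```bash
python3 - <<'E'
from h import *
print(bot.tcp_to_tips)
c=eyes.get_calibration('scene')
def proj(c,p):
    q=c['camera_from_world']@np.r_[p,1];x,y=q[:2]/q[2];k=1+c['k1']*(x*x+y*y);return np.array([x*k*c['fx']+c['cx'],y*k*c['fy']+c['cy']])
for xy in((.5498,.1714),(.4807,.1845)):
  for z in (.18,.19,.2,.21,.22,.23): 
    p=proj(c,[*xy,z]);print(xy,z,p.round(1),((p-[190,120])*3).round(0))
y,t=np.radians(-10.4),np.array([.653,.148])
for d in(-.033,.033):
  print('bar',((proj(c,[*H((-.13,d),y,t),.206])-[190,120])*3).round(0))
E
```

```text
0.022
(0.5498, 0.1714) 0.18 [317.  207.7] [381. 263.]
(0.5498, 0.1714) 0.19 [317.3 205.3] [382. 256.]
(0.5498, 0.1714) 0.2 [317.5 202.9] [382. 249.]
(0.5498, 0.1714) 0.21 [317.7 200.4] [383. 241.]
(0.5498, 0.1714) 0.22 [318. 198.] [384. 234.]
(0.5498, 0.1714) 0.23 [318.2 195.5] [385. 226.]
(0.4807, 0.1845) 0.18 [309.2 189. ] [358. 207.]
(0.4807, 0.1845) 0.19 [309.4 186.6] [358. 200.]
(0.4807, 0.1845) 0.2 [309.5 184.1] [359. 192.]
(0.4807, 0.1845) 0.21 [309.7 181.7] [359. 185.]
(0.4807, 0.1845) 0.22 [309.9 179.2] [360. 177.]
(0.4807, 0.1845) 0.23 [310.1 176.6] [360. 170.]
bar [335. 233.]
bar [404. 218.]
```

Both views agree that the shut fingertips are about 13–18 mm behind the reported TCP, not 22 mm ahead of it. That means the tips were at z≈0.225, above the bar. I'll go back over the opening and down to TCP z≈0.18, checking partway.

Request:
{"api": "step_arm", "payload": {
  "targets": [
    [[-2, 0, 0, 0, 0, 0, 0], [-2, 0, 3.5, 0, 0, 0, 0], [-2, -0.1, 7, 0, 0, 0, 0], [-2, -0.1, 7, 0, 0, 0, 0], [-0.5, -0.1, 7, 0, 0, 0, 0], [0.5, -0.1, 7, 0, 0, 0, 0], [1, -0.1, 7, 0, 0, 0, 0], [1, -0.1, 7, 0, 0, 0, 0]]
  ]
}}

```text
clock: 10.8
position: [0.5488, 0.1707, 0.1991]
tool_rot: [-2.181, 1.566, -2.366]
force: [0.3, 0.8, 0.1]
grip_width: 0.0002
```

```bash
python3 - <<'E'
from h import *
s=bot.observe();print(s['clock'],s['position'],s['force'])
im=eyes.grab_frame('wrist')[:,:,::-1];cv2.imwrite('pics/w12.png',cv2.resize(im[180:330,180:390],None,fx=3.8,fy=3.8,interpolation=cv2.INTER_CUBIC))
cv2.imwrite('pics/s12.png',cv2.resize(eyes.grab_frame('scene')[:,:,::-1][130:250,260:400],None,fx=5,fy=5,interpolation=cv2.INTER_CUBIC))
E
```

```text
10.8 [0.54877419 0.17069792 0.19907142] [0.28745959 0.81912414 0.06737688]
```

View pics/w12.png

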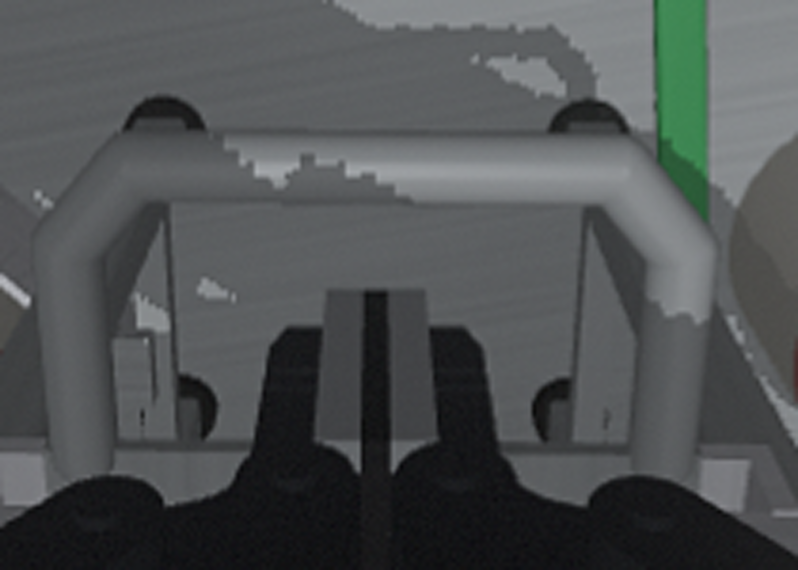

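View pics/s12.png

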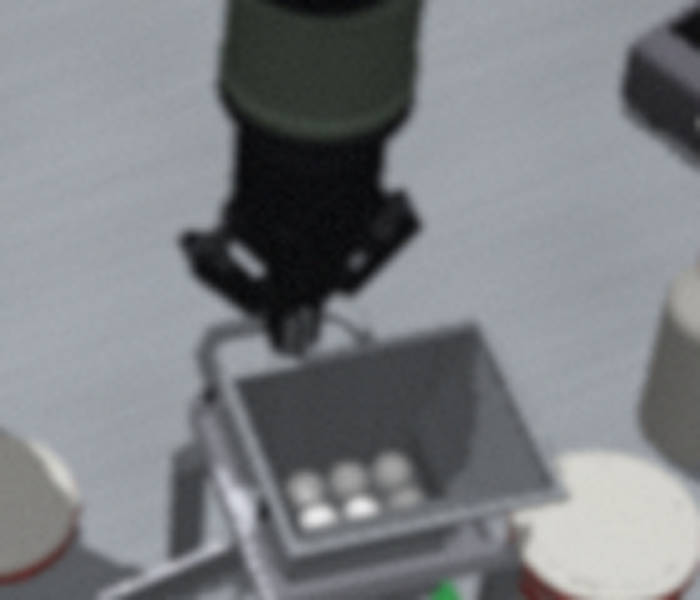

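Request:
{"api": "step_arm", "payload": {
  "targets": [
    [[0.7, 0, 0, 0, 0, 0, 0], [1.4, 0, 0, 0, 0, 0, 0], [2, 0, 0, 0, 0, 0, 0], [2.2, 0, 0, 0, 0, 0, 0], [2.2, 0, 0, 0, 0, 0, 0]]
  ]
}}

```text
clock: 11.4
position: [0.5491, 0.1707, 0.1777]
tool_rot: [-2.104, 1.567, -2.288]
force: [0.6, 0.1, -0.7]
grip_width: 0.0002
```

```bash
python3 - <<'E'
from h import *
s=bot.observe();print(s['clock'],s['position'],s['force'])
im=eyes.grab_frame('wrist')[:,:,::-1];cv2.imwrite('pics/w13.png',cv2.resize(im[180:330,180:390],None,fx=3.8,fy=3.8,interpolation=cv2.INTER_CUBIC))
cv2.imwrite('pics/s13.png',cv2.resize(eyes.grab_frame('scene')[:,:,::-1][130:250,260:400],None,fx=5,fy=5,interpolation=cv2.INTER_CUBIC))
E
```

```text
11.4 [0.54914517 0.17074961 0.1776972 ] [ 0.63092103  0.14836066 -0.67160268]
```

View pics/w13.png

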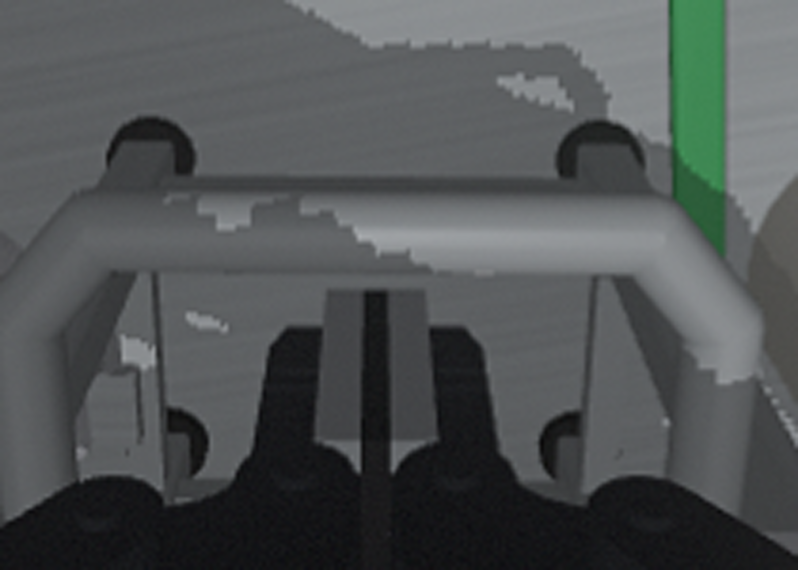

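View pics/s13.png

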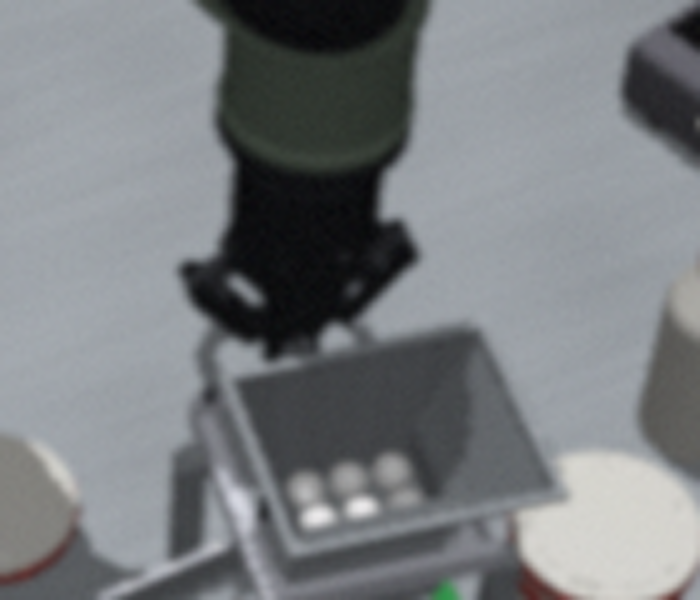

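Request:
{"api": "step_arm", "payload": {
  "targets": [
    [[0, 0, -0.4, 0, 0, 0, 0], [0, 0, -0.8, 0, 0, 0, 0], [0, 0, -1.2, 0, 0, 0, 0], [0, 0, -1.5, 0, 0, 0, 0]]
  ]
}}

```text
clock: 11.9
position: [0.5347, 0.1737, 0.1784]
tool_rot: [-1.737, 1.568, -1.922]
force: [4.6, -0.2, -1.8]
grip_width: 0.0001
```

```bash
python3 - <<'E'
from h import *
s=bot.observe();print(s['clock'],s['position'],s['force'])
im=eyes.grab_frame('wrist')[:,:,::-1];cv2.imwrite('pics/w14.png',cv2.resize(im[180:330,180:390],None,fx=3.8,fy=3.8,interpolation=cv2.INTER_CUBIC))
E
```

```text
11.9 [0.53467814 0.1736871  0.17844181] [ 4.60445002 -0.20543446 -1.82472847]
```

View pics/w14.png

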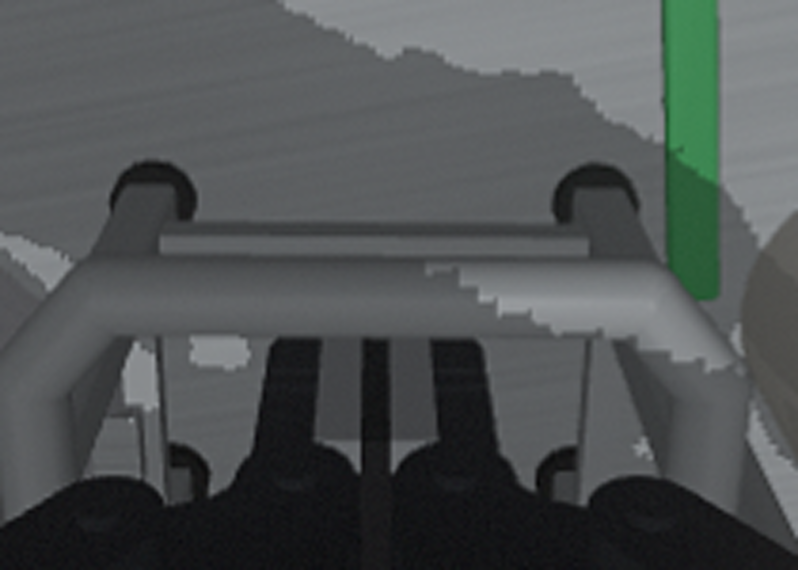

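Hooked. The bar now covers the tips and the pull is 4.6 N. I'll keep drawing.

Request:
{"api": "step_arm", "payload": {
  "targets": [
    [[0, 0, -0.6, 0, 0, 0, 0], [0, 0, -1.2, 0, 0, 0, 0], [0, 0, -1.8, 0, 0, 0, 0], [0, 0, -2.4, 0, 0, 0, 0], [0, 0, -3, 0, 0, 0, 0], [0, 0, -3.6, 0, 0, 0, 0], [0, 0, -4.2, 0, 0, 0, 0], [0, 0, -4.8, 0, 0, 0, 0], [0, 0, -5.2, 0, 0, 0, 0], [0, 0, -5.5, 0, 0, 0, 0]]
  ]
}}

```text
clock: 12.95
position: [0.48, 0.184, 0.1786]
tool_rot: [-1.759, 1.568, -1.943]
force: [5.1, 1.4, -2.1]
grip_width: -0.0001
```

Request:
{"api": "step_arm", "payload": {
  "targets": [
    [[0, 0, -0.3, 0, 0, 0, 0], [0, 0, -0.6, 0, 0, 0, 0]]
  ]
}}

```text
clock: 13.15
position: [0.4793, 0.1842, 0.1792]
tool_rot: [0.047, 1.563, -0.139]
force: [56.4, -5.3, -28.3]
grip_width: 0.0
```

Request:
{"api": "step_arm", "payload": {
  "targets": [
    [[0, 0, 0.1, 0, 0, 0, 0], [0, 0, 0.1, 0, 0, 0, 0]]
  ]
}}

```text
clock: 13.35
position: [0.4803, 0.1836, 0.1792]
tool_rot: [-0.007, 1.563, -0.194]
force: [0.8, 1.2, -0.0]
grip_width: 0.0001
```

```bash
python3 - <<'E'
from h import *
s=bot.observe();print(s['clock'],s['position'],s['force'])
im=eyes.grab_frame('wrist')[:,:,::-1];cv2.imwrite('pics/w15.png',im)
cv2.imwrite('pics/s15.png',cv2.resize(eyes.grab_frame('scene')[:,:,::-1][130:330,190:390],None,fx=3,fy=3,interpolation=cv2.INTER_CUBIC))
E
```

```text
13.35 [0.48027293 0.18362757 0.17920737] [ 0.7986458   1.19744349 -0.03502877]
```

View pics/w15.png

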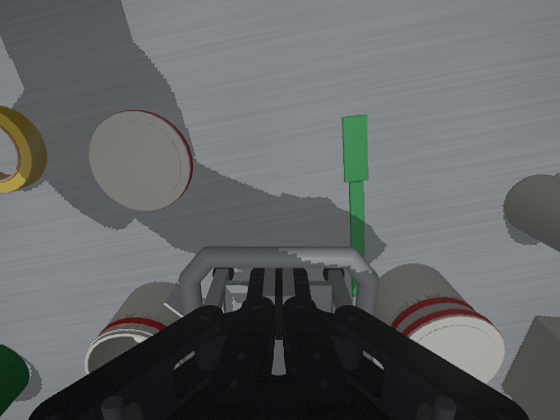

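View pics/s15.png

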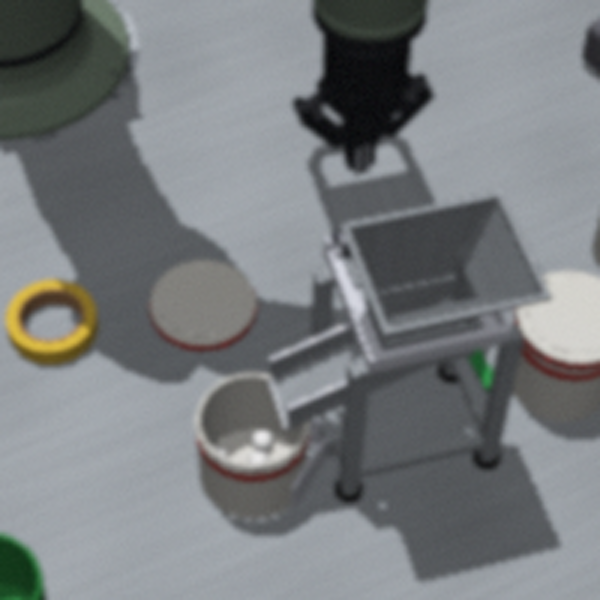

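Request:
{"api": "step_arm", "payload": {
  "targets": [
    [[0, 0, 0.4, 0, 0, 0, 0], [0, 0, 0.7, 0, 0, 0, 0], [-2, 0, 0.7, 0, 0, 0, 0], [-5, 0, 0.7, 0, 0, 0, 0], [-9, 0, 0.7, 0, 0, 0, 0], [-13, 0, 0.7, 0, 0, 0, 0], [-16, 0, -3, 0, 0, 0, 0], [-16, 0, -6, 0, 0, 0, 0], [-16, 0, -6, 0, 0, 0, 0]]
  ]
}}

```text
clock: 14.35
position: [0.4173, 0.1962, 0.3398]
tool_rot: [-0.076, 1.561, -0.259]
force: [0.4, -0.8, -0.2]
grip_width: 0.0005
```

```bash
python3 - <<'E'
from h import *
s=bot.observe();print(s['clock'],s['position'],s['force'])
im=eyes.grab_frame('wrist')[:,:,::-1];cv2.imwrite('pics/w16.png',im)
cv2.imwrite('pics/s16.png',cv2.resize(eyes.grab_frame('scene')[:,:,::-1][170:320,190:390],None,fx=4,fy=4,interpolation=cv2.INTER_CUBIC))
cv2.imwrite('pics/t16.png',cv2.resize(eyes.grab_frame('top')[:,:,::-1][90:280,170:390],None,fx=3.1,fy=3.1,interpolation=cv2.INTER_CUBIC))
E
```

```text
14.35 [0.41728812 0.19623917 0.33981908] [ 0.37194582 -0.84781541 -0.16248306]
```

View pics/w16.png

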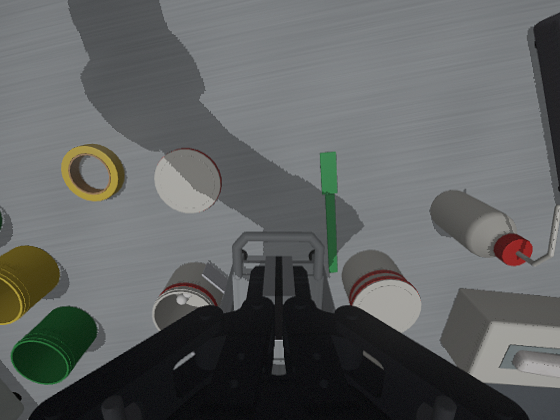

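View pics/s16.png

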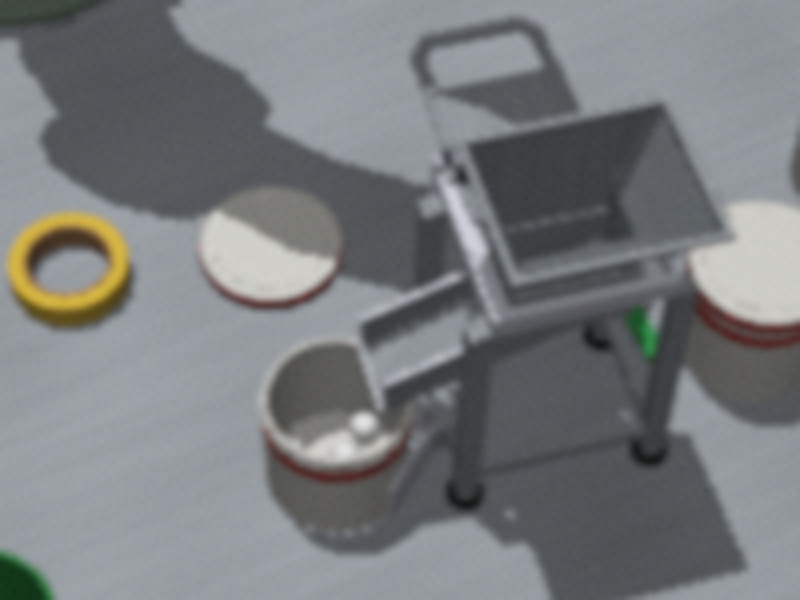

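View pics/t16.png

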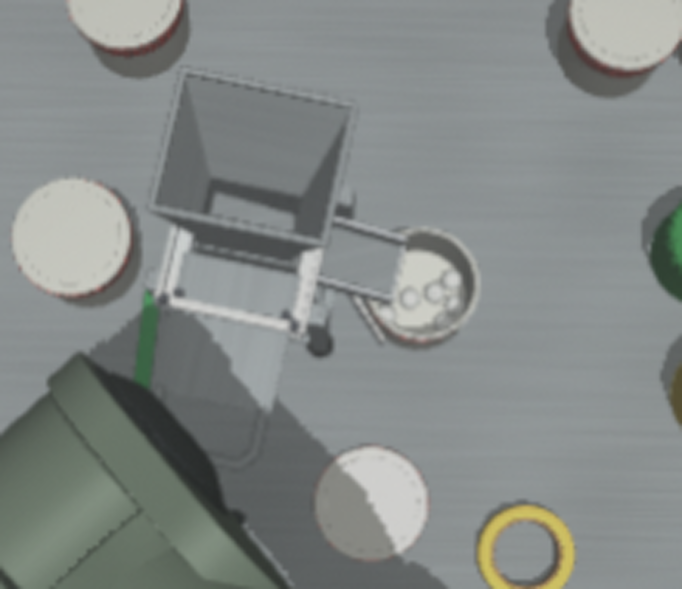

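```bash
python3 - <<'E'
from h import *
s=bot.observe();R=R0(s).as_matrix()
for u in [(240,238),(319,238),(279,237.5)]:
  p=wcast(s,[u],[.206])[0];y,t=np.radians(-10.4),np.array([.653,.148]);d=p[:2]-t
  print(p.round(4),'hopper',(d@[np.cos(y),np.sin(y)]).round(4),(d@[-np.sin(y),np.cos(y)]).round(4))
goal([.60,-.08,.37],-10.6)
E
```

```text
[0.4593 0.1467 0.206 ] hopper -0.1903 -0.0362
[0.4743 0.2262 0.206 ] hopper -0.1898 0.0447
[0.4662 0.1861 0.206 ] hopper -0.1906 0.0037
shift cm [ -2.94 -23.67  22.79] rotvec [-0.002  0.008  0.   ] 0.5
```

```bash
python3 - <<'E'
from h import *
c=eyes.get_calibration('top');c2=eyes.get_calibration('scene')
im=cv2.imread('pics/top0.png')
a,b=cast(c,[(241.3,214.2),(170+225/3.1,90+463/3.1)],[.206]*2);print(a,b,np.hypot(*(a-b)[:2]))
# scene: bar corner-to-corner line, shut (scene0) crop4 (190,180); now crop4 (190,170)
a=cast(c2,np.array([(450,72),(545,52)])/4+[190,180],[.206]*2);b=cast(c2,np.array([(425,47),(522,24)])/4+[190,170],[.206]*2)
print(a,b,(a-b))
c=im.copy()
E
```

```text
[0.52160985 0.16853247 0.206     ] [0.45900764 0.16340331 0.206     ] 0.06281197925164787
[[0.52145136 0.14079913 0.206     ]
 [0.5337013  0.20685947 0.206     ]] [[0.46161781 0.15299597 0.206     ]
 [0.47176797 0.22350011 0.206     ]] [[ 0.05983355 -0.01219684  0.        ]
 [ 0.06193333 -0.01664064  0.        ]]
```

Request:
{"api": "step_arm", "payload": {
  "targets": [
    [[-3, -4, 3, 0, 0, 0, 0], [-3, -8, 7, 0, 0, 0, 0], [-3, -12, 11, 0, 0, 0, 0], [-3, -16, 15, 0, 0, 0, 0], [-3, -20, 19, 0, 0, 0, 0], [-3, -24, 23, 0, 0, 0, 0], [-3, -24, 23, 0, 0, 0, 0], [-3, -24, 23, 0, 0, 0, 0]]
  ]
}}

```text
clock: 15.3
position: [0.6034, -0.0897, 0.3679]
tool_rot: [-0.159, 1.566, -0.353]
force: [-0.7, 0.3, -0.7]
grip_width: 0.0003
```

```bash
python3 - <<'E'
from h import *
s=bot.observe();print(s['clock'],s['position'],s['force'])
im=eyes.grab_frame('wrist')[:,:,::-1];cv2.imwrite('pics/w17.png',im)
cv2.imwrite('pics/t17.png',cv2.resize(eyes.grab_frame('top')[:,:,::-1][90:280,170:390],None,fx=3.1,fy=3.1,interpolation=cv2.INTER_CUBIC))
E
```

```text
15.3 [ 0.60343112 -0.08971592  0.36792512] [-0.71777225  0.32675054 -0.74129511]
```

View pics/w17.png

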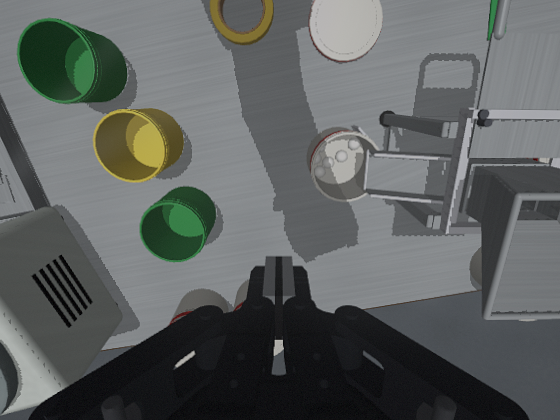

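View pics/t17.png

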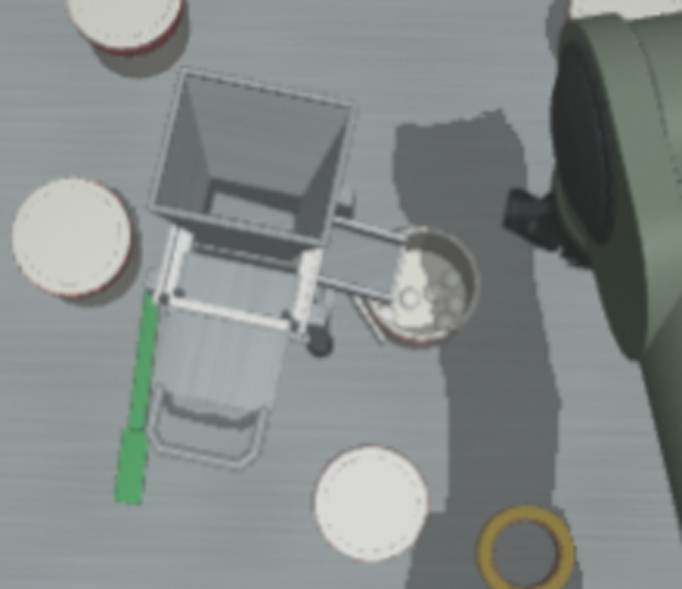

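```bash
python3 - <<'E'
import cv2
a=cv2.imread('pics/w17.png')[110:220,295:470];cv2.imwrite('pics/w17c.png',cv2.resize(a,None,fx=4.5,fy=4.5,interpolation=cv2.INTER_CUBIC))
E
```

```text
(no output)
```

View pics/w17c.png

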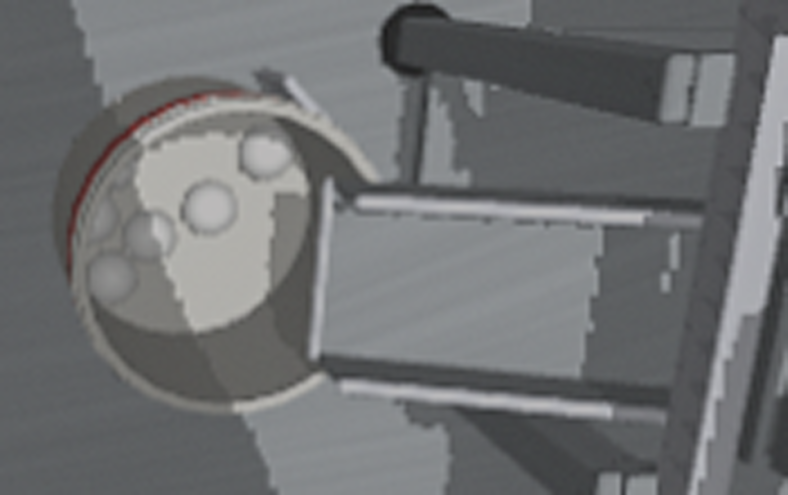

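```bash
python3 - <<'E'
import cv2,numpy as np
from h import *
im=eyes.grab_frame('top')[:,:,::-1][155:210,285:335];a=cv2.resize(im,None,fx=9,fy=9,interpolation=cv2.INTER_CUBIC)
b=cv2.imread('pics/t16.png')[200:371,356:512];b=cv2.resize(b,None,fx=2.9,fy=2.9)
f=lambda x:cv2.createCLAHE(3,(4,4)).apply(cv2.cvtColor(x,6))
a=f(a);b=f(b);b=cv2.resize(b,(350,495));a=cv2.resize(a,(450,495));cv2.imwrite('pics/balls.png',np.hstack([a,b]))
E
```

```text
(no output)
```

View pics/balls.png

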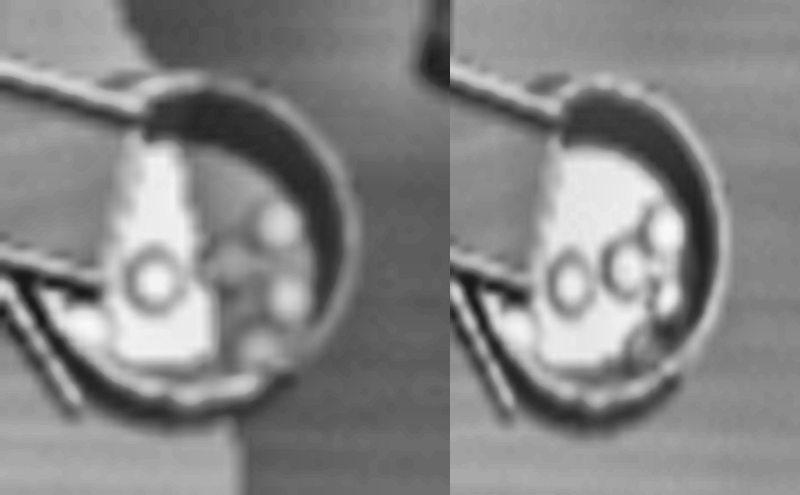

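Six balls are in the tub: left panel at (85,325), (155,280), (230,262), (280,225), (290,298) and (262,350). I'll do a last position check on the tub, then hand in.

```bash
python3 - <<'E'
from h import *
s=bot.observe()
f=lambda a:np.array(a,float)/4.5+[295,110]
c=wcast(s,f([(75,255),(85,310),(125,365),(180,400),(240,410),(320,375),(375,175),(320,118),(245,97),(150,135),(90,200)]),[.095]*11)[:,:2]
A=np.c_[2*c,np.ones(len(c))];x=np.linalg.lstsq(A,(c**2).sum(1),rcond=None)[0];tub=x[:2];print('tub',tub,'r',np.sqrt(x[2]+tub@tub))
P=wcast(s,f([(330,185),(315,357)]),[.11]*2)[:,:2];y=np.radians(-10.4)
for p in P:
  d=p-tub;print((d@[np.cos(y),np.sin(y)]).round(4),(d@[-np.sin(y),np.cos(y)]).round(4))
print(s['clock'],bot.job_done())
E
```

```text
tub [0.6235672 0.0105261] r 0.049073446101546084
-0.0254 0.0236
0.0278 0.0238
the job is handed in; nothing more can be done
15.45 None
```

I pushed the tub home with the open gripper as a fork, drew the gate out by its handle, and handed the job in at 15.45 s. It gives no verdict, so the results below are my own readings.

- **Tub:** standing in the locator. The chute lip measures about 24 mm ahead of the tub's middle and 1 mm to one side, against a nominal 22 mm and 0. That puts it about 2 mm from home, well inside the 15 mm limit.
- **Gate:** the pull rose sharply to 56 N at the end stop. The camera measurements of its travel came out at about 58–64 mm, most of them 61–64, with a few mm of error. They roughly agree with 65 mm, but on their own they don't confirm more than 62 mm. I'm relying on the force.
- **Balls:** the enlarged top view shows all six in the tub; the wrist view shows only five. The chute and throat look empty.
- **Bystanders:** none looked moved or tipped in the last pictures. I didn't measure them again. The arm was clear of everything at the end.

**What disagreed:** the shut fingertips stood roughly 35 mm farther back than `bot.tcp_to_tips` says. The first try at the handle passed over the bar without touching it. I measured the tips from the pictures, went lower and hooked it on the second try. The tub was therefore probably pushed at about 80 mm height, above the advised 50 mm, but it did not tip.

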